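# Lever the planter onto its drain chocks

## Robot

A 6-joint arm with a two-finger parallel gripper is mounted at the origin on the work surface. World frame = base frame: x ahead of the robot, y to its left, z up, the work surface at z = 0. Lengths are in m, angles in rad, forces in N, time in s.
With the tool pointing down it reaches from about 0.425 to 0.95 m from the base axis. Payload 3.5 kg.
Tool frame: the origin (TCP) lies on the centre line of the jaws, within the pads' length; the fingertips stand 8 mm ahead of it and the grasp point (between the pads) lies 11 mm behind it; z points along the fingers, y is the line along which they close (so a half turn about z gives the same grasp; the last joint's range is limited). The gripper opens to 85 mm and grips with 20 to 120 N. Pads are 22 mm wide; open, the fingers measure 114 mm over their backs; the gripper's body (76 mm by 85 mm) begins 54 mm behind the grasp point. The pads swing forward as they close: fully open they stand 13 mm farther back than shut.
Start: joints at [-1.332, 0.286, 1.577, -0, 1.279, -0.15], TCP at [0.256, -0.625, 0.239] pointing down, gripper open.
Joint ranges: [-2.77, 2.77], [-0.9, 2.22], [0.21, 2.48], [-1.53, 4.67], [0.24, 2.81], [-2.84, 2.84]. Speed limits (rad/s): [2.79, 2.79, 3.14, 3.14, 3.14, 3.14].

## Interface

Orientations are given as a unit quaternion [x, y, z, w].
In Python, from plant import ctrl gives the robot as it stands. The module is installed in compiled form; this text tells all that it offers.
- The arm moves only by the tool send_rows, never from a script. Its argument "steps" is a list of rows, each a list of 5 numbers: the shift along the tool's x, y, z in m, then the turn about the tool's z in degrees, then the opening, from -1 (shut) to 1 (fully open). A call has 1 to 12 rows; each row is the pose to reach, as a shift and turn from the pose commanded when the call began, along the tool's axes at that moment; what a row does not reach only later rows make up. A row lasts 1/10 s, in which the tool goes at most 50 mm and 8.59 degrees, less where a joint would pass 70% of its speed; a pose out of reach is approached as far as the arm can. A call with a gripper value outside its range is refused whole. The fingers move at their own pace and stop on an object; "squeeze" is the grip in N (left out, the last holds). Time passes only in rows, so rows that repeat a pose let the fingers close. It gives the time, the measured TCP pose, the force, the opening and the grip force at its end, in the units of the state.
- ctrl.get_state(): the state, without advancing time (a new reading comes with each control period).
- ctrl.read_camera(name): name is "scene" or "top" or "wrist"; returns the picture (480x640x3 uint8, red, green, blue); there is no depth.
- ctrl.calibration(name): a dict with "intrinsics" (3x3 intrinsics, pixels), "extrinsics" (4x4, takes a point from world to camera coordinates); the wrist camera has in their place "tool_from_camera" (4x4, takes a point from camera to tool coordinates, whose origin is the TCP and whose axes are the flange's). Camera axes: x right, y up, looking along -z (the intrinsics and any distortion apply to the point x, -y, -z); pixel columns grow to the right and rows downward; lengths in m; the calibration is good to about 2 mm. A picture is of the moment at which its call begins: read the wrist's pose just before it. calibration takes no time and is no camera call.
- ctrl.sign_off(): hands the job in; it is judged then, once.
The state is a dict: "time": time; "qpos": joint angles; "dq": joint speeds; "joint_efforts": joint torques, N m; "eef_pos": TCP position; "tcp_rot": TCP orientation; "contact_force": force on the tool from outside, world axes, zero at the start; "wrist_torque": the same for the moment, N m; "opening": opening from 0.0 (shut) to 1.0 (fully open); "finger_force": force on a finger pad.
Only numpy, scipy, OpenCV 4.12 (cv2) and the standard library are available. Lean on these libraries where they do the work, as an engineer would, in place of code of your own. Each camera call takes 0.05 s, during which the arm holds its last target. There are 200 camera calls.

## Task

Tip the heavy concrete planter for draining: put the pry bar's tip over the fulcrum block and under the planter's rim, lever the rim up until both red spring chocks have slid in underneath, and let the planter down gently so that it rests on them. Then draw the bar out and leave it lying flat on the open table, well clear of the planter. Lift the planter only with the bar, never with the gripper, do not shove it along or tip it far, and leave the ashtray, cup and dominoes alone.

Things in the scene. Friction and masses are not known exactly. Their poses are not given: they have to be found in the camera images.
- stand: Fixed. Origin on the table under the fulcrum's usual place; +x away from the robot, +y along the lever line (x=0) away from the planter, z up. Fulcrum: dark wood block 50 (x) x 24 mm (y), round rubber ridge along x, top 22 mm high, between two 34 mm high cheeks 34 mm apart; set anywhere within 8 mm of y=0 (not measured: feel or see it), then fixed.
- ledge_edge (a point): Middle of the lower edge, beside the lever line, of the fixed blue snack ledge on the robot's side: 165 mm high, x=-3 mm of the stand. Ledge 65 deep (x -68 to -3), 190 long (y 20 to 210), 16 mm thick, two 20 mm posts at x=-55, y=35 and 195. It blocks an upright gripper over the lever line: lean the tool 30 to 45 degrees, body away from the robot (+x), tips towards it.
- planter: Loose concrete planter box, 4 to 6.5 kg. Upper block 160 x 160 mm, 22 to 110 mm high, low plants to 165 mm, on a narrower plinth 130 (x) x 120 mm (y -70 to +50), 22 mm high. Origin: centre of the underside, table level; axes parallel to the stand's. Its +y face looks at the fulcrum, 40 mm from the stand's origin, and overhangs the plinth by 30 mm, leaving a 22 mm high slot below.
- rim (a point): Middle of the lower edge of the planter's +y face (the rim to pry under), 22 mm above the table at the start. It must rise more than 9 mm (tilt 0.06 rad) to let the chocks in; tipping beyond 0.14 rad is too far.
- plinth_edge (a point): Middle of the plinth's far (-y) lower edge, on the table: the line about which the planter turns when levered.
- bar: Loose steel pry bar, 0.3 kg, 250 mm long, flat, 24 wide x 8 mm thick. +x points from handle to tip, z up; at the start it lies flat, its +y away from the robot. Origin: on the underside, under the yellow grip tab. Tip end at x=+140 mm; black handle 26 wide x 16 mm high, x -110 to -50 mm. Centre of mass near the tab.
- bar_tab (a point): Grip point in the yellow tab, 37 mm above the bar's underside. The tab stands upright: 12 mm thick along the bar (x), 24 mm along y, top 50 mm above the underside.
- bar_tip (a point): Middle of the tip end of the bar, on its underside. Put it 15 to 25 mm under the rim; it goes in with the bar sloping down to the tip by about 19 degrees. Let go, the handle sinks until the bar presses lightly up on the rim, and it stays there.
- bar_end (a point): Top of the black handle, 10 mm from the handle end of the bar: where to push down. Pushing it down 30 to 60 mm with some 3 to 17 N raises the rim enough.
- chock_l (a joint): Red spring chock (24 wide, 32 long, 31 mm high) at x=-50 mm of the stand (its twin at +50), y -39 to -7 mm at the start: metres slid along -y of the stand. 0: held back by the planter's face; 0.022: fully home under the rim. A 1 to 2 N spring drives it in by itself once the rim is above 31 mm.
- chock_r (a joint): The same for the twin chock at x=+50 mm of the stand, on the far side of the lever line.
- ashtray: Green glass ashtray, 84 mm across, 28 mm high, loose on top of the snack ledge. Origin: centre of its underside.
- cup: Aluminium cup, 72 mm across, 85 mm high, loose, standing on a fixed orange silicone coaster (92 mm across, 5 mm high). Origin: centre of its underside.
- dominoes: Five ivory dominoes laid in a cross, 146 x 122 x 10 mm overall, fixed. Origin: centre of the cross at table level.

How it is judged:
On the way, in this order (a step that is already met when the one before it is completed fails the run):
1. the bar, not the gripper, is lifting the planter's rim (angle between planter's own z axis and vertical above 0.02 rad and contact force between bar and planter above 4 N).
2. both chocks are home under the raised rim (value of joint each of chock_l, chock_r above 0.017 m), for 0.1 s.
At the end, for the whole second after the job is handed in: Both chocks at least 17 mm in, the planter at rest on them tilted 0.045 to 0.08 rad and within 20 mm of where it stood; the bar at rest, lying flat on the table (within 0.06 rad, underside below 6 mm), not touching the planter and its tip at least 130 mm from the planter's centre (all of step 2 and angle between planter's own z axis and vertical between 0.045 and 0.08 rad and distance of planter from where it was at the start of the episode below 0.02 m and linear speed of each of planter, bar below 0.01 m/s and angle between bar's own z axis and vertical below 0.06 rad and height (world z) of bar below 0.006 m and horizontal distance between bar_tip and planter above 0.13 m and contact force between bar and planter below 0.3 N).
It fails at once if the gripper or arm pushes the planter (over 3 N) (contact force between any of the fingers, the arm and planter above 3 N).
It fails at once if the planter is tipped too far (over 0.14 rad), shoved more than 25 mm, or dropped (over 1.5 rad/s) (angle between planter's own z axis and vertical above 0.14 rad or distance of planter from where it was at the start of the episode above 0.025 m or angular speed of planter above 1.5 rad/s).
It fails at once if the ashtray or the cup is moved more than 15 mm (distance of any of ashtray, cup from where it was at the start of the episode above 0.015 m).
It fails at once if the dominoes are struck (contact force between any of the fingers, the arm, bar and dominoes above 2 N).
It also fails if it takes over 66 s, if anything falls off the work surface, if the arm or the gripper's body presses on something with over 40 N, if the wrist force passes 120 N, or if a joint passes its speed limit or range.

## Working session

There is one attempt and no reset: what is moved stays moved. The work goes in short steps, Python scripts to look and compute and a tool call to move; the robot and the scene stay as the last step left them, time stands still between calls to the robot, and variables do not carry over. Pictures are saved under pics/ and viewed, at most 10 in all, crops included, and the job is handed in when it is done.

Besides the shell and the picture viewer there is one more tool, called after "Request:" as a command line: name --pt "numbers of a row" for each row, then --argument value for the rest. send_rows: Moves the arm, as the interface text tells. Its arguments: {"type":"object","properties":{"steps":{"type":"array","items":{"type":"array","items":{"type":"number"}}},"squeeze":{"type":"number"}},"required":["steps"]}

```bash
mkdir -p pics; cat > h.py <<'E'
import numpy as np, cv2
from plant import ctrl
from scipy.spatial.transform import Rotation as R
def snap(n,f):
    im=ctrl.read_camera(n); cv2.imwrite('pics/'+f,im[:,:,::-1]); return im
def cam(n):
    c=ctrl.calibration(n); K=np.array(c['intrinsics'])
    if n=='wrist':
        s=ctrl.get_state(); T=np.eye(4); T[:3,:3]=R.from_quat(s['tcp_rot']).as_matrix(); T[:3,3]=s['eef_pos']
        E=np.linalg.inv(T@np.array(c['tool_from_camera']))
    else: E=np.array(c['extrinsics'])
    return K,E
def ray(KE,uv,z):
    K,E=KE; p=np.linalg.solve(K,[uv[0],uv[1],1.]); d=E[:3,:3].T@np.array([p[0],-p[1],-p[2]]); o=-E[:3,:3].T@E[:3,3]
    return o+d*(z-o[2])/d[2]
def proj(KE,P):
    K,E=KE; q=E[:3,:3]@np.array(P)+E[:3,3]; u=K@[q[0],-q[1],-q[2]]; return u[:2]/u[2]
E
python3 - <<'E'
from h import *
s=ctrl.get_state(); print(s)
for n in['scene','top','wrist']:
    c=ctrl.calibration(n);print(n,c)
snap('scene','s0.png');snap('top','t0.png')
E
```

```text
{'time': 0.0, 'qpos': array([-1.33199160e+00,  2.87206608e-01,  1.57817790e+00,  7.46330992e-08,
        1.27858886e+00, -1.50000772e-01]), 'dq': array([-0.00056186,  0.00090751,  0.00075457, -0.00033739,  0.00086355,
       -0.00079897]), 'joint_efforts': array([ 7.83209234e-04, -4.05972326e+01, -2.92629361e+01, -6.27047666e-05,
        5.78678344e-03, -8.12426691e-06]), 'eef_pos': array([ 0.25575598, -0.62398357,  0.23791936]), 'tcp_rot': array([ 9.81162529e-01,  1.93180420e-01, -5.28011414e-05, -1.18918518e-03]), 'contact_force': array([ 0.33781976, -0.38807477,  0.26179431]), 'wrist_torque': array([-0.00691884, -0.034377  , -0.03561008]), 'finger_force': 0.0, 'opening': 0.998751061860027}
scene {'intrinsics': array([[601.62459015,   0.        , 311.98721171],
       [  0.        , 601.62459015, 237.74751561],
       [  0.        ,   0.        ,   1.        ]]), 'extrinsics': array([[-0.62463444,  0.78083351,  0.01143892,  0.32730015],
       [-0.59464122, -0.48508122,  0.64116927,  0.24578358],
       [ 0.50619526,  0.39369436,  0.76731422, -1.6898933 ],
       [ 0.        ,  0. 
[... 405 characters left out ...]
1.15636925e-01, -1.72107943e-03,  9.93290058e-01,
        -1.33240946e+00],
       [ 0.00000000e+00,  0.00000000e+00,  0.00000000e+00,
         1.00000000e+00]])}
wrist {'intrinsics': array([[385.62972523,   0.        , 311.55416694],
       [  0.        , 385.62972523, 231.68333694],
       [  0.        ,   0.        ,   1.        ]]), 'tool_from_camera': array([[-8.40000043e-04,  9.47504219e-01,  3.19742160e-01,
         8.27306032e-02],
       [ 9.99999450e-01,  5.95329556e-04,  8.62952560e-04,
        -9.68699500e-04],
       [ 6.27299233e-04,  3.19742709e-01, -9.47504199e-01,
        -1.34409327e-01],
       [ 0.00000000e+00,  0.00000000e+00,  0.00000000e+00,
         1.00000000e+00]])}
```

View pics/s0.png

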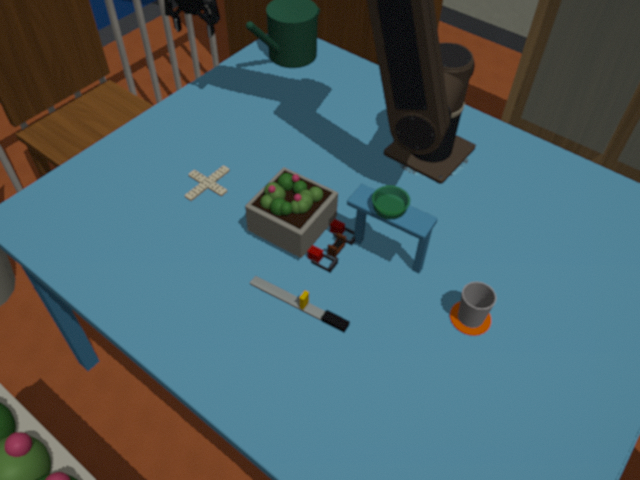

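View pics/t0.png

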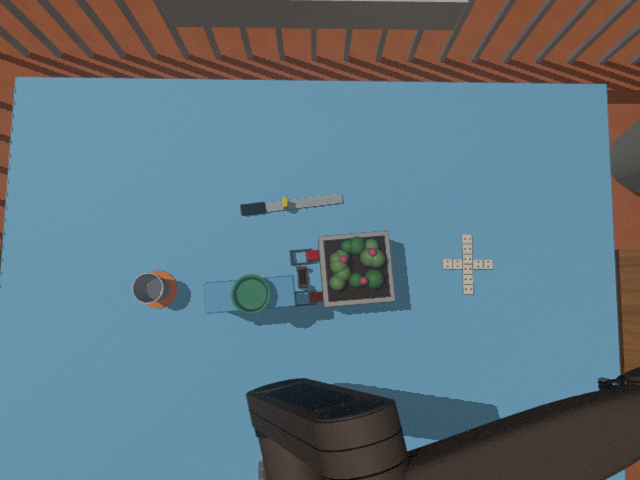

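The top view shows the planter at about (357,268), the fulcrum at (303,277), the bar from (241,210) to (342,199) with its tab at (285,203), and the ledge at (205–295, 278–312). I'll zoom in for corner measurements.

```bash
python3 - <<'E'
import cv2
im=cv2.imread('pics/t0.png')[185:320,225:405]
cv2.imwrite('pics/t0c.png',cv2.resize(im,None,fx=4.4,fy=4.4,interpolation=cv2.INTER_CUBIC))
E
```

```text
(no output)
```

View pics/t0c.png

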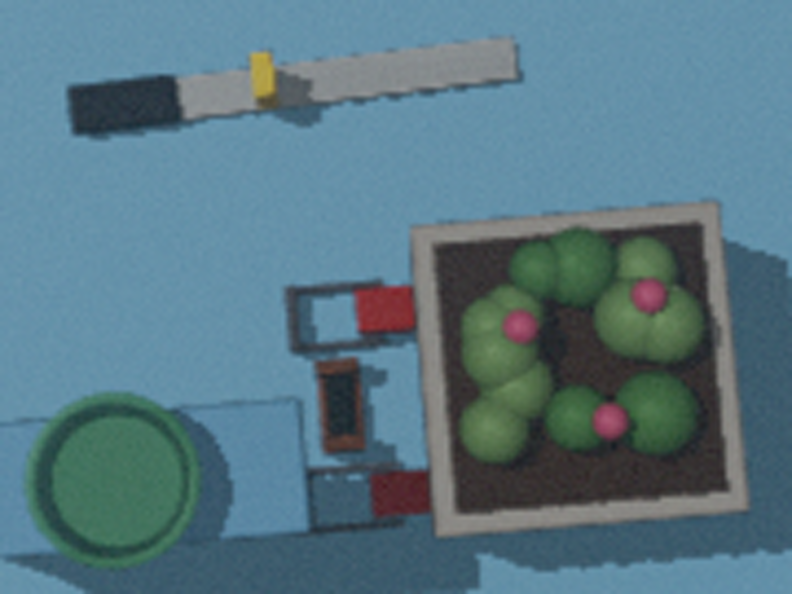

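```bash
python3 - <<'E'
from h import *
C=cam('top')
f=lambda x,y,z: ray(C,(225+(x+.5)/4.4-.5,185+(y+.5)/4.4-.5),z)
P=np.array([f(x,y,.11) for x,y in[(412,226),(719,202),(748,508),(437,535)]])
pc=P.mean(0); print('planter',pc, [np.linalg.norm(P[i]-P[(i+1)%4]) for i in range(4)])
# +y dir of stand: from right to left
yd=(P[0]+P[3]-P[1]-P[2])[:2]; xd=(P[0]+P[1]-P[2]-P[3])[:2]
ay=np.degrees(np.arctan2(yd[1],yd[0])); ax=np.degrees(np.arctan2(xd[1],xd[0])); print('ang',ay,ax)
a=np.radians((ay-90+ax)/2); X=np.array([np.cos(a),np.sin(a)]);Y=np.array([-np.sin(a),np.cos(a)])
print('X',X,'Y',Y,'so from planter',pc[:2]+.12*Y)
F=np.array([f(x,y,.034) for x,y in[(316,362),(357,358),(364,447),(324,453)]]); print('fulc',F.mean(0),np.linalg.norm(F[0]-F[1]),np.linalg.norm(F[1]-F[2]))
print('fulc in planter frame',(F.mean(0)-pc)[:2]@X,(F.mean(0)-pc)[:2]@Y)
t=np.array([f(514,38,.008),f(520,80,.008)]).mean(0);h=np.array([f(68,88,.016),f(75,135,.016)]).mean(0)
b=(t-h)[:2];print('tip',t,'end',h,np.linalg.norm(b),'ang',np.degrees(np.arctan2(b[1],b[0])))
print('origin',h[:2]+b/np.linalg.norm(b)*.11,t[:2]-b/np.linalg.norm(b)*.14)
print('tabtop',f(261.5,75,.05), f(262,53,.05))
L=[f(300,400,.181),f(309,535,.181)];print('ledge corners',L,[((l[:2]-pc[:2])@X,(l[:2]-pc[:2])@Y) for l in L])
s=ctrl.get_state();print(R.from_quat(s['tcp_rot']).as_matrix().round(3))
E
```

```text
planter [ 0.46583422 -0.11070684  0.11      ] [np.float64(0.1579373044189487), np.float64(0.15657946164179018), np.float64(0.15786262078456362), np.float64(0.15775434630090487)]
ang 95.43777852523283 5.269213408715753
X [0.99563802 0.09330024] Y [-0.09330024  0.99563802] so from planter [0.45463819 0.00876972]
fulc [0.44881632 0.01239939 0.034     ] 0.022217080943712036 0.04804838610954811
fulc in planter frame -0.005457830476074458 0.12415701826911466
tip [ 0.64415274 -0.08252824  0.008     ] end [0.6100333  0.16395674 0.016     ] 0.2488352512093948 ang -82.11897179291816
origin [0.62511612 0.0549957 ] [0.62495642 0.05614945]
tabtop [0.62552319 0.05727517 0.05      ] [0.63759697 0.05723453 0.05      ]
ledge corners [array([0.44325085, 0.02806804, 0.181     ]), array([0.37895436, 0.0226655 , 0.181     ])] [(np.float64(-0.009537131962652863), np.float64(0.1402765833370702)), (np.float64(-0.07405721517911484), np.float64(0.14089649110983252))]
[[ 0.925  0.379 -0.   ]
 [ 0.379 -0.925  0.002]
 [ 0.    -0.002 -1.   ]]
```

Request:
send_rows --pt "0 -0.05 0 0 1" --pt "0 -0.1 0 0 1" --pt "0 -0.15 0 0 1" --pt "0 -0.2 0 0 1" --pt "0 -0.25 0 0 1" --pt "0 -0.3 0 0 1" --pt "0 -0.33 0 0 1" --pt "0 -0.33 0 0 1"

```text
time: 0.9
eef_pos: [0.1302, -0.3165, 0.2385]
tcp_rot: [0.981, 0.193, -0.0, 0.0]
contact_force: [0.2, -1.3, 0.1]
opening: 0.998
finger_force: 0.0
```

```bash
python3 - <<'E'
from h import *
s=ctrl.get_state();print(s['time'],s['eef_pos'],s['qpos'].round(3),R.from_quat(s['tcp_rot']).as_matrix().round(3))
E
```

```text
0.9 [ 0.130196   -0.31651427  0.23848283] [-1.48  -0.542  2.324 -0.     1.359 -0.297] [[ 0.926  0.379 -0.   ]
 [ 0.379 -0.926 -0.   ]
 [-0.     0.    -1.   ]]
```

Request:
send_rows --pt "0 -0.05 0 0 1" --pt "0 -0.1 0 0 1" --pt "0 -0.15 0 0 1" --pt "0 -0.2 0 0 1" --pt "0 -0.2 0 0 1"

```text
time: 1.4
eef_pos: [0.0912, -0.2225, 0.2451]
tcp_rot: [0.981, 0.193, -0.003, -0.016]
contact_force: [-0.7, 0.1, 0.2]
opening: 1.001
finger_force: 0.0
```

```bash
python3 - <<'E'
from h import *
s=ctrl.get_state();print(s['time'],s['eef_pos'],s['qpos'].round(3),R.from_quat(s['tcp_rot']).as_matrix().round(3))
E
```

```text
1.4 [ 0.09117823 -0.22252609  0.24512981] [-1.601 -0.894  2.484 -0.013  1.581 -0.419] [[ 0.925  0.379 -0.012]
 [ 0.379 -0.925  0.03 ]
 [ 0.    -0.032 -0.999]]
```

Request:
send_rows --pt "0 -0.05 0 0 1" --pt "0 -0.1 0 0 1" --pt "0 -0.15 0 0 1" --pt "0 -0.15 0 0 1"

```text
time: 1.8
eef_pos: [0.0883, -0.215, 0.2456]
tcp_rot: [0.981, 0.193, -0.006, -0.032]
contact_force: [-0.6, -0.4, -0.2]
opening: 1.002
finger_force: 0.0
```

```bash
python3 - <<'E'
from h import *
s=ctrl.get_state();print(s['time'],s['eef_pos'],s['qpos'].round(3),R.from_quat(s['tcp_rot']).as_matrix().round(3))
E
```

```text
1.8 [ 0.08826301 -0.21497556  0.24556105] [-1.6   -0.895  2.484 -0.026  1.611 -0.419] [[ 0.925  0.379 -0.024]
 [ 0.379 -0.923  0.06 ]
 [ 0.    -0.064 -0.998]]
```

Pushing into the near limit leans the tool about 0.03 rad per call, so leaning is possible. The bar must be picked 25° off the lever line so that, with the lean, a turn about tool z gives the 19° slope. First I'll yaw the bar with the tool near vertical.

```bash
cat >> h.py <<'E'
def tool(d=None,to=None):
    s=ctrl.get_state(); M=R.from_quat(s['tcp_rot']).as_matrix(); p=np.array(s['eef_pos'])
    if to is not None: d=np.array(to)-p
    return (M.T@np.array(d)).round(4)
def stat():
    s=ctrl.get_state();print('t',round(s['time'],2),'pos',s['eef_pos'].round(4),'q',s['qpos'].round(3),'F',s['contact_force'].round(1),'op',round(s['opening'],3),'ff',s['finger_force']);print(R.from_quat(s['tcp_rot']).as_matrix().round(3))
a=np.radians(5.35); X=np.array([np.cos(a),np.sin(a),0]);Y=np.array([-np.sin(a),np.cos(a),0]);Z=np.array([0,0,1.])
SO=np.array([.4487,.0082,0])
S=lambda x,y,z: SO+x*X+y*Y+z*Z
E
python3 - <<'E'
from h import *
print(tool(to=[.6255,.056,.21]),tool(to=[.6255,.056,.10]))
E
```

```text
[ 0.5999 -0.0445  0.0386] [ 0.5999 -0.0374  0.1484]
```

Request:
send_rows --pt "0.05 -0.004 0.003 1 0.2" --pt "0.1 -0.008 0.006 3 0.2" --pt "0.15 -0.012 0.009 6 0.2" --pt "0.2 -0.015 0.013 9 0.2" --pt "0.25 -0.019 0.016 12 0.2" --pt "0.3 -0.022 0.019 14 0.2" --pt "0.35 -0.026 0.022 14 0.2" --pt "0.4 -0.03 0.026 14 0.2" --pt "0.45 -0.034 0.029 14 0.2" --pt "0.5 -0.037 0.032 14 0.2" --pt "0.55 -0.041 0.045 14 0.2" --pt "0.6 -0.043 0.06 14 0.2"

```text
time: 3.0
eef_pos: [0.6053, 0.0461, 0.1952]
tcp_rot: [0.997, 0.073, -0.009, -0.03]
contact_force: [-0.1, -0.0, 0.7]
opening: 0.602
finger_force: 0.0
```

```bash
python3 - <<'E'
from h import *
stat(); C=cam('wrist'); im=snap('wrist','w1.png')
print(proj(C,[.6255,.056,.05]))
E
```

```text
t 3.0 pos [0.6053 0.0461 0.1952] q [-0.114  0.188  1.778  0.06   1.206  1.289] F [-0.1 -0.   0.7] op 0.602 ff 0.0
[[ 0.989  0.144 -0.023]
 [ 0.145 -0.988  0.059]
 [-0.014 -0.062 -0.998]]
[316.11064519 186.18776229]
```

View pics/w1.png

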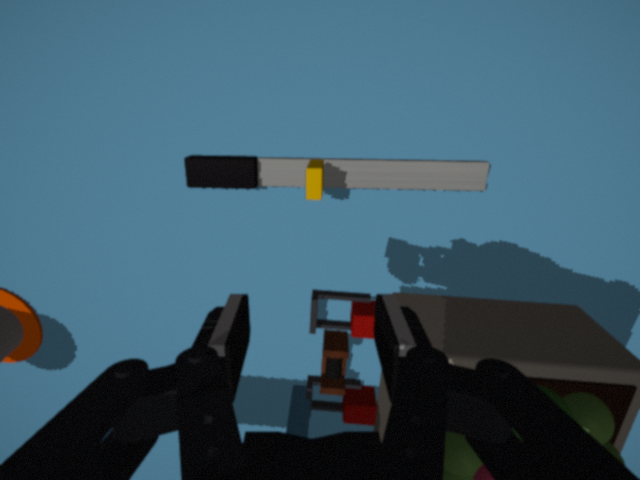

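The tab is at about (315,183) in the wrist view, where I predicted (316,186), and the bar is aligned with the jaws. I'll descend and grip.

```bash
python3 - <<'E'
from h import *
print(tool(to=[.6255,.056,.027]),tool(to=[.6255,.056,.1]))
E
```

```text
[0.0205 0.0056 0.1618] [0.0192 0.0008 0.089 ]
```

Request:
send_rows --pt "0.012 0.001 0.045 0 0" --pt "0.02 0.001 0.09 0 0" --pt "0.02 0.004 0.13 0 0" --pt "0.02 0.006 0.161 0 0" --pt "0.02 0.006 0.161 0 0" --pt "0.02 0.006 0.161 0 -1" --pt "0.02 0.006 0.161 0 -1" --pt "0.02 0.006 0.161 0 -1" --pt "0.02 0.006 0.161 0 -1" --pt "0.02 0.006 0.161 0 -1" --pt "0.02 0.006 0.145 0 -1" --pt "0.02 0.006 0.13 8 -1" --squeeze 60

```text
time: 4.25
eef_pos: [0.6191, 0.0492, 0.0646]
tcp_rot: [0.999, 0.0, -0.014, -0.03]
contact_force: [-0.3, -0.1, -2.8]
opening: 0.125
finger_force: 58.7
```

Request:
send_rows --pt "0.015 -0.01 -0.005 6 -1" --pt "0.035 -0.02 -0.005 12 -1" --pt "0.05 -0.03 -0.005 19 -1" --pt "0.05 -0.03 0.01 19.5 -1" --pt "0.05 -0.03 0.022 19.5 -1" --pt "0.05 -0.03 0.03 19.5 -1" --pt "0.05 -0.03 0.03 19.5 -1" --pt "0.05 -0.03 0.03 19.5 0" --pt "0.05 -0.03 0.03 19.5 0" --pt "0.05 -0.03 0.0 19.5 0" --pt "0.05 -0.03 -0.05 19.5 0.2" --pt "0.05 -0.03 -0.1 19.5 0.5"

```text
time: 5.45
eef_pos: [0.6711, 0.0732, 0.1642]
tcp_rot: [0.985, -0.167, -0.019, -0.027]
contact_force: [1.3, -0.9, 1.2]
opening: 0.743
finger_force: 0.0
```

```bash
python3 - <<'E'
from h import *
stat(); print(tool(to=[.27,-.10,.26]))
E
```

```text
t 5.45 pos [0.6711 0.0732 0.1642] q [-0.062  0.363  1.622  0.062  1.19   1.82 ] F [ 1.3 -0.9  1.2] op 0.743 ff 0.0
[[ 0.944 -0.33  -0.029]
 [-0.328 -0.943  0.06 ]
 [-0.047 -0.047 -0.998]]
[-0.3263  0.2911 -0.0943]
```

```bash
python3 - <<'E'
from h import *
for p in [[.65,.0,.3],[.45,-.35,.5],[.15,-.5,.55],[-.11,-.48,.55]]: print(tool(to=p))
E
```

```text
[-0.0023  0.0696 -0.1392]
[-0.0858  0.4562 -0.354 ]
[-0.3221  0.6942 -0.4042]
[-0.574   0.761  -0.3955]
```

Request:
send_rows --pt "0 0.02 -0.045 8 0" --pt "0 0.04 -0.09 16 0" --pt "-0.005 0.065 -0.13 24 0" --pt "-0.015 0.105 -0.155 32 0" --pt "-0.02 0.15 -0.175 40 0" --pt "-0.03 0.19 -0.2 48 0" --pt "-0.04 0.23 -0.22 56 0" --pt "-0.05 0.275 -0.245 64 0" --pt "-0.055 0.315 -0.27 72 0" --pt "-0.065 0.355 -0.295 80 0" --pt "-0.075 0.4 -0.32 88 0" --pt "-0.085 0.445 -0.34 96 0"

```text
time: 6.65
eef_pos: [0.4539, -0.3375, 0.4865]
tcp_rot: [-0.533, 0.845, 0.031, 0.006]
contact_force: [1.3, -0.6, -0.1]
opening: 0.503
finger_force: 0.0
```

```bash
python3 - <<'E'
from h import *
stat()
for p in [[.15,-.5,.55],[-.11,-.48,.55]]: print(tool(to=p))
E
```

```text
t 6.65 pos [ 0.4539 -0.3375  0.4865] q [-0.828 -0.003  1.461  0.023  1.743  2.762] F [ 1.3 -0.6 -0.1] op 0.503 ff 0.0
[[-0.431 -0.902 -0.024]
 [-0.901  0.429  0.059]
 [-0.043  0.047 -0.998]]
[ 0.2747  0.2074 -0.0658]
[ 0.3688  0.4505 -0.0584]
```

Request:
send_rows --pt "0.04 0.03 -0.01 5 0" --pt "0.08 0.06 -0.02 13 0" --pt "0.12 0.09 -0.03 21 0" --pt "0.16 0.12 -0.04 29 0" --pt "0.2 0.15 -0.05 35 0" --pt "0.235 0.18 -0.057 41 0" --pt "0.265 0.21 -0.065 46 0" --pt "0.29 0.25 -0.064 49 0" --pt "0.31 0.295 -0.062 52 0" --pt "0.33 0.34 -0.06 55 0" --pt "0.35 0.385 -0.058 57 0" --pt "0.365 0.43 -0.058 60 0"

```text
time: 7.85
eef_pos: [-0.0899, -0.4863, 0.5466]
tcp_rot: [-0.041, 0.999, 0.031, -0.01]
contact_force: [-0.2, -1.0, -0.5]
opening: 0.5
finger_force: 0.0
```

Request:
send_rows --pt "0 0 0 8.5 0"

```text
time: 7.95
eef_pos: [-0.0929, -0.4861, 0.5463]
tcp_rot: [0.038, 0.999, 0.031, -0.013]
contact_force: [0.6, 0.1, -0.3]
opening: 0.505
finger_force: 0.0
```

```bash
python3 - <<'E'
from h import *
stat()
E
```

```text
t 7.95 pos [-0.0929 -0.4861  0.5463] q [-1.942 -0.145  1.489 -0.047  1.846  2.835] F [ 0.6  0.1 -0.3] op 0.505 ff 0.0
[[-0.997  0.077 -0.024]
 [ 0.075  0.995  0.063]
 [ 0.029  0.06  -0.998]]
```

Request:
send_rows --pt "0 0 0 8.5 0"

```text
time: 8.05
eef_pos: [-0.1247, -0.4689, 0.5478]
tcp_rot: [0.078, 0.997, 0.027, -0.008]
contact_force: [-1.1, 0.2, 0.3]
opening: 0.499
finger_force: 0.0
```

```bash
python3 - <<'E'
from h import *
stat()
E
```

```text
t 8.05 pos [-0.1247 -0.4689  0.5478] q [-2.022 -0.169  1.508 -0.037  1.848  2.837] F [-1.1  0.2  0.3] op 0.499 ff 0.0
[[-0.988  0.156 -0.012]
 [ 0.155  0.986  0.056]
 [ 0.02   0.053 -0.998]]
```

```bash
cat > fk.py <<'E'
import numpy as np
from scipy.spatial.transform import Rotation as R
from scipy.optimize import least_squares
LO=np.array([-2.77,-.9,.21,-1.53,.24,-2.84]);HI=np.array([2.77,2.22,2.48,4.67,2.81,2.84])
def rot(q,off,s4=1): 
    return (R.from_euler('z',q[0])*R.from_euler('y',q[1]+q[2])*R.from_euler('z',s4*q[3])*R.from_euler('y',q[4])*R.from_euler('z',q[5]+off))
def fk(q,p):
    r0,h,a,b,L,e,off=p
    Rz=R.from_euler('z',q[0]);R2=Rz*R.from_euler('y',q[1]);R3=R2*R.from_euler('y',q[2])
    Rt=rot(q,off)
    return Rz.apply([r0,0,h])+R2.apply([0,0,a])+R3.apply([e,0,b])+Rt.apply([0,0,L]),Rt
D=[([-1.33199,.287207,1.57818,0,1.278589,-.15],[.255756,-.623984,.237919],[.981163,.193180,-.00005,-.001189]),
([-1.48,-.542,2.324,0,1.359,-.297],[.130196,-.316514,.238483],[.981,.193,0,0]),
([-1.601,-.894,2.484,-.013,1.581,-.419],[.091178,-.222526,.24513],[.981,.193,-.003,-.016]),
([-1.6,-.895,2.484,-.026,1.611,-.419],[.088263,-.214976,.245561],[.981,.193,-.006,-.032]),
([-.114,.188,1.778,.06,1.206,1.289],[.6053,.0461,.1952],[.997,.073,-.009,-.03]),
([-.062,.363,1.622,.062,1.19,1.82],[.6711,.0732,.1642],[.985,-.167,-.019,-.027]),
([-.828,-.003,1.461,.023,1.743,2.762],[.4539,-.3375,.4865],[-.533,.845,.031,.006]),
([-1.942,-.145,1.489,-.047,1.846,2.835],[-.0929,-.4861,.5463],[.038,.999,.031,-.013]),
([-2.022,-.169,1.508,-.037,1.848,2.837],[-.1247,-.4689,.5478],[.078,.997,.027,-.008])]
def res(p):
    o=[]
    for q,x,r in D:
        P,Rt=fk(q,p); o+=list(P-x)+list(.3*(Rt*R.from_quat(r).inv()).as_rotvec())
    return o
best=min((least_squares(res,[.1,.3,.4,.4,.27,0,o]) for o in(-np.pi/2,0,np.pi/2,np.pi)),key=lambda s:s.cost)
PF=best.x
if __name__=='__main__': print(PF.round(4),best.cost,np.abs(best.fun).max())
E
python3 fk.py
```

```text
[ 4.4000e-03  3.7020e-01  4.4350e-01  5.7310e-01  3.6510e-01  2.7500e-02
 -4.7123e+00] 0.045662206824774544 0.10385857570324972
```

```bash
sed -i 's/r0,h,a,b,L,e,off=p/r0,h,a,b,L,e,off,l,wy,wx=p/; s/\[r0,0,h\]/[r0,l,h]/; s/Rt.apply(\[0,0,L\])/rot([*q[:5],0],0).apply([wx,wy,L])/; s/,.27,0,o\]/,.27,0,o,.1,0,0]/' fk.py; python3 fk.py
```

```text
[-3.4000e-03  2.4140e-01  4.4300e-01  5.7290e-01  2.4230e-01  2.0500e-02
 -4.7123e+00  9.9800e-02  1.0000e-03 -3.0000e-03] 7.152152948603824e-07 0.0004399345988306809
```

```bash
cat > sim.py <<'E'
from fk import *
def step(q,sh,turn,w):
    P,Rt=fk(q,PF); Pg=P+Rt.apply(sh); Rg=Rt*R.from_euler('z',turn,degrees=True)
    f=lambda x:(lambda p,r: np.r_[p-Pg, w*(r*Rg.inv()).as_rotvec()])(*fk(x,PF))
    q=np.clip(q,LO+1e-4,HI-1e-4)
    return least_squares(f,q,bounds=(LO-6e-3,HI+6e-3)).x
if __name__=='__main__':
  for w in(.1,.2,.3,.5,.8,1.2):
    a=step(np.array(D[2][0]),[0,-.05,0],0,w); b=step(np.array(D[7][0]),[0,0,0],8.5,w)
    print(w,(a-D[2][0]).round(3),fk(a,PF)[1].as_matrix()[:,2].round(3),'|',(b-D[7][0]).round(3),fk(b,PF)[1].as_matrix()[:,2].round(3))
E
python3 sim.py
```

```text
0.1 [-0.005 -0.012  0.002 -0.068  0.16  -0.012] [-0.074  0.181 -0.981] | [-0.018 -0.005  0.004  0.027 -0.001  0.011] [-0.     0.05  -0.999]
0.2 [-0.005 -0.012  0.002 -0.048  0.115 -0.009] [-0.055  0.136 -0.989] | [-0.031 -0.008  0.006  0.024 -0.001  0.011] [-0.003  0.051 -0.999]
0.3 [-0.005 -0.012  0.002 -0.032  0.08  -0.007] [-0.041  0.101 -0.994] | [-0.046 -0.012  0.009  0.019 -0.001  0.011] [-0.006  0.052 -0.999]
0.5 [-0.005 -0.012  0.002 -0.015  0.044 -0.006] [-0.026  0.064 -0.998] | [-0.075 -0.02   0.016  0.011  0.001  0.011] [-0.012  0.055 -0.998]
0.8 [-0.005 -0.012  0.002 -0.007  0.025 -0.005] [-0.018  0.045 -0.999] | [-0.102 -0.028  0.022  0.003  0.002  0.011] [-0.017  0.058 -0.998]
1.2 [-0.005 -0.012  0.002 -0.003  0.017 -0.005] [-0.015  0.037 -0.999] | [-0.118 -0.034  0.025 -0.001  0.003  0.011] [-0.021  0.06  -0.998]
```

```bash
cat > search.py <<'E'
from sim import *
import itertools
def ik(P,Rg,q0):
    f=lambda x:(lambda p,r: np.r_[p-P,.5*(r*Rg.inv()).as_rotvec()])(*fk(x,PF))
    s=least_squares(f,q0,bounds=(LO,HI));return s.x,s.cost
d=np.array([-.976,.217,0]); out=[]
z0=np.array([-.012,.056,-.998])
for az in np.radians(range(-150,151,30)):
  for r,z in [(.5,.55),(.75,.3),(.75,.6),(.9,.4),(.5,.75)]:
    P=np.array([r*np.cos(az),r*np.sin(az),z])
    for q6 in(2.838,-2.838):
      x=np.cross([0,1,0],-z0);x/=np.linalg.norm(x)
      R0=R.from_matrix(np.c_[x,np.cross(z0,x)/np.linalg.norm(z0),z0/np.linalg.norm(z0)])
      q,c=ik(P,R0,np.array([az-.15,.2,1.4,0,1.5,0]))
      if c>1e-5: continue
      q[5]=q6; P1,R1=fk(q,PF)
      if q[5]>0: turns=(8.5,)
      else: turns=(-8.5,)
      for t in turns:
        for sx,sy,sz in itertools.product((-1,0,1),repeat=3):
          v=np.array([sx,sy,sz],float); v=R1.inv().apply(.05*v/max(1,np.linalg.norm(v)))
          q2=step(q,v,t,.5); dz=fk(q2,PF)[1].as_matrix()[:,2]-R1.as_matrix()[:,2]
          out.append((dz@d,dz.round(3),round(np.degrees(az)),r,z,q6,t,(sx,sy,sz),(fk(q2,PF)[0]-P1).round(3)))
out.sort(key=lambda o:-o[0])
for o in out[:15]:print(round(o[0],3),*o[1:])
E
time python3 search.py
```

```text
0.057 [-0.063 -0.02   0.002] 120 0.75 0.3 2.838 8.5 (-1, -1, 0) [ 0.002 -0.021 -0.003]
0.056 [-0.062 -0.019  0.002] 120 0.75 0.3 2.838 8.5 (-1, -1, -1) [ 0.005 -0.016 -0.031]
0.056 [-0.052  0.025  0.004] -90 0.75 0.6 2.838 8.5 (1, 0, 1) [-0.001 -0.008  0.05 ]
0.055 [-0.06  -0.019  0.002] 120 0.75 0.3 2.838 8.5 (-1, 0, 0) [-0.013  0.014 -0.003]
0.054 [-0.045  0.045  0.005] 60 0.75 0.3 2.838 8.5 (-1, 1, 0) [-0.005  0.008 -0.005]
0.054 [-0.059 -0.018  0.002] 120 0.75 0.3 2.838 8.5 (-1, 0, -1) [-0.003  0.012 -0.038]
0.053 [-0.048  0.028  0.004] -120 0.75 0.3 -2.838 -8.5 (-1, 1, 0) [-0.001  0.013 -0.005]
0.053 [-0.048  0.028  0.004] -120 0.75 0.3 -2.838 -8.5 (-1, 1, -1) [ 0.003  0.008 -0.034]
0.053 [-0.045  0.045  0.005] 60 0.75 0.3 2.838 8.5 (-1, 1, -1) [-0.002  0.004 -0.034]
0.053 [-0.049  0.021  0.003] -90 0.75 0.6 2.838 8.5 (1, -1, 0) [-0.002 -0.04   0.011]
0.052 [-0.043  0.043  0.005] 60 0.75 0.3 2.838 8.5 (-1, 0, 0) [-0.022 -0.026 -0.005]
0.051 [-0.052  0.001  0.002] -90 0.75 0.3 -2.838 -8.5 (-1, 1, -1) [ 0.007  0.026 -0.032]
0.051 [-0.052  0.001  0.002] -90 0.75 0.3 -2.838 -8.5 (-1, 0, 0) [-0.008 -0.003 -0.004]
0.051 [-0.052  0.001  0.002] -90 0.75 0.3 -2.838 -8.5 (-1, 0, -1) [ 0.001 -0.002 -0.039]
0.051 [-0.052  0.001  0.002] -90 0.75 0.3 -2.838 -8.5 (-1, 1, 0) [ 0.004  0.032 -0.003]
real	0m22.815s
user	0m23.338s
sys	0m0.044s
```

```bash
cat > greedy.py <<'E'
from sim import *
import itertools,sys
from plant import ctrl
def greedy(q,n,target,turn=8.5):
    T=np.array(target);T/=np.linalg.norm(T)
    for k in range(n):
        P1,R1=fk(q,PF); best=None
        for s in itertools.product((-1,0,1),repeat=3):
            v=np.array(s,float); v=(.05*v/max(1,np.linalg.norm(v))).round(3)
            q2=step(q,v,turn,.5); p,r=fk(q2,PF); zt=r.as_matrix()[:,2]
            c=np.linalg.norm(zt-T)+3*max(0,.3-p[2])+3*max(0,p[2]-.75)+ .3*np.linalg.norm(p-P1)
            if best is None or c<best[0]: best=(c,v,q2,p,zt)
        c,v,q,p,zt=best; print(v,zt.round(3),p.round(3),q.round(2))
    return q
if __name__=='__main__':
    s=ctrl.get_state(); q=np.array(s['qpos']); P,R1=fk(q,PF)
    tgt=[-.564,.179,-.806]
    for g in ([-.15,-.7,.58],[0,-.72,.58]):
        v=R1.inv().apply(np.array(g)-P); 
        from search_ik import ik
        qq,c=ik(np.array(g),R1*R.from_euler('z',-10,degrees=True),q); print('move',v.round(3),qq.round(2),c)
        d=np.degrees(2.84-qq[5]); qq[5]=2.838; print('extra turn',d)
        greedy(qq,11,tgt)
E
cat > search_ik.py <<'E'
from sim import *
def ik(P,Rg,q0):
    f=lambda x:(lambda p,r: np.r_[p-P,.5*(r*Rg.inv()).as_rotvec()])(*fk(x,PF))
    s=least_squares(f,np.clip(q0,LO+1e-3,HI-1e-3),bounds=(LO,HI));return s.x,s.cost
E
python3 greedy.py
```

```text
move [-0.01  -0.23  -0.045] [-1.91  0.41  0.82 -0.03  1.96  2.77] 1.8341177531612556e-20
extra turn 4.042333497527774
[-0.029 -0.029 -0.029] [-0.035  0.071 -0.997] [-0.163 -0.721  0.613] [-1.91  0.53  0.59 -0.06  2.07  2.85]
[-0.035 -0.035  0.   ] [-0.079  0.108 -0.991] [-0.17  -0.758  0.625] [-1.89  0.77  0.2  -0.14  2.24  2.85]
[-0.05  0.    0.  ] [-0.132  0.141 -0.981] [-0.16  -0.751  0.631] [-1.86  0.76  0.2  -0.22  2.26  2.85]
[-0.029 -0.029 -0.029] [-0.187  0.146 -0.971] [-0.163 -0.746  0.64 ] [-1.85  0.76  0.2  -0.29  2.25  2.85]
[-0.029 -0.029 -0.029] [-0.242  0.153 -0.958] [-0.164 -0.742  0.649] [-1.83  0.75  0.2  -0.36  2.25  2.85]
[-0.029 -0.029 -0.029] [-0.294  0.161 -0.942] [-0.166 -0.737  0.658] [-1.82  0.74  0.2  -0.43  2.24  2.85]
[-0.029 -0.029 -0.029] [-0.345  0.17  -0.923] [-0.166 -0.733  0.667] [-1.81  0.74  0.2  -0.5   2.23  2.85]
[-0.029 -0.029 -0.029] [-0.394  0.18  -0.901] [-0.167 -0.728  0.676] [-1.79  0.73  0.2  -0.56  2.22  2.85]
[-0.029 -0.029 -0.029] [-0.441  0.191 -0.877] [-0.166 -0.724  0.685] [-1.78  0.73  0.2  -0.63  2.22  2.85]
[-0.029 -0.029 -0.029]
[... 781 characters left out ...]
0.016 -0.749  0.643] [-1.63  0.76  0.2  -0.39  2.3   2.85]
[-0.029 -0.029 -0.029] [-0.329  0.175 -0.928] [-0.018 -0.746  0.651] [-1.62  0.76  0.2  -0.47  2.3   2.85]
[-0.029 -0.029 -0.029] [-0.384  0.178 -0.906] [-0.019 -0.742  0.658] [-1.6   0.75  0.2  -0.54  2.29  2.85]
[-0.029 -0.029 -0.029] [-0.438  0.182 -0.88 ] [-0.02  -0.739  0.665] [-1.59  0.75  0.2  -0.62  2.28  2.85]
[-0.029 -0.029 -0.029] [-0.49   0.188 -0.851] [-0.02  -0.736  0.672] [-1.57  0.75  0.2  -0.7   2.27  2.85]
[-0.029 -0.029 -0.029] [-0.539  0.195 -0.819] [-0.02  -0.734  0.68 ] [-1.56  0.75  0.2  -0.77  2.26  2.85]
[ 0.029 -0.029 -0.029] [-0.575  0.187 -0.797] [-0.055 -0.723  0.704] [-1.59  0.73  0.2  -0.82  2.24  2.85]
```

```bash
cat > feas.py <<'E'
from search_ik import *
from h import X,Y,Z,S
t=np.radians(33);sl=np.radians(16)
zt=-np.sin(t)*X+np.cos(t)*(np.sin(sl)*Y-np.cos(sl)*Z)
bpl=-np.cos(sl)*Y-np.sin(sl)*Z
bpk=np.cross(zt,Z);bpk/=np.linalg.norm(bpk);bpk*=np.sign(bpk@-Y)
print('zt',zt.round(3),'pick heading',np.degrees(np.arctan2(bpk[1],bpk[0])))
for nm,P,b in(('pick',np.array([.675,.08,.04]),bpk),('place',S(0,74,0)*0+S(0,.072,.08),bpl),('over',S(0,.172,.2),bpl),('push',S(0,.165,.09),bpl)):
  for sg in(1,-1):
    y=sg*b; Rg=R.from_matrix(np.c_[np.cross(y,zt),y,zt])
    for q4 in(-.7,.5,2.5):
      q,c=ik(P,Rg,np.array([.0,.3,1.5,q4,1.4,0.]))
      if c<1e-5: print(nm,sg,q.round(2))
E
python3 feas.py
```

```text
zt [-0.564  0.179 -0.806] pick heading -107.64851880799718
pick 1 [-0.08  0.82  1.28  0.13  1.66  1.77]
pick 1 [-0.08  0.82  1.28  0.13  1.66  1.77]
pick 1 [-0.08  0.82  1.28  0.13  1.66  1.77]
pick -1 [-0.08  0.82  1.28  0.13  1.66 -1.37]
pick -1 [-0.08  0.82  1.28  0.13  1.66 -1.37]
pick -1 [-0.08  0.82  1.28  0.13  1.66 -1.37]
place 1 [-0.11  0.33  1.93  0.12  1.5   1.24]
place 1 [-0.11  0.33  1.93  0.12  1.5   1.24]
place 1 [-0.11  0.33  1.93  0.12  1.5   1.24]
place -1 [-0.11  0.33  1.93  0.12  1.5  -1.9 ]
place -1 [-0.11  0.33  1.93  0.12  1.5  -1.9 ]
place -1 [-0.11  0.33  1.93  0.12  1.5  -1.9 ]
over 1 [0.06 0.18 1.87 0.22 1.69 1.42]
over 1 [0.06 0.18 1.87 0.22 1.69 1.42]
over 1 [0.06 0.18 1.87 0.22 1.69 1.42]
over -1 [ 0.06  0.18  1.87  0.22  1.69 -1.73]
over -1 [ 0.06  0.18  1.87  0.22  1.69 -1.73]
over -1 [ 0.06  0.18  1.87  0.22  1.69 -1.73]
push 1 [0.05 0.33 1.92 0.21 1.5  1.36]
push 1 [0.05 0.33 1.92 0.21 1.5  1.36]
push 1 [0.05 0.33 1.92 0.21 1.5  1.36]
push -1 [ 0.05  0.33  1.92  0.21  1.5  -1.78]
push -1 [ 0.05  0.33  1.92  0.21  1.5  -1.78]
push -1 [ 0.05  0.33  1.92  0.21  1.5  -1.78]
```

Request:
send_rows --pt "-0.01 -0.045 -0.01 -4 0" --pt "-0.04 -0.09 -0.02 -8 0" --pt "-0.07 -0.135 -0.03 -10 0" --pt "-0.1 -0.18 -0.04 -10 0" --pt "-0.13 -0.205 -0.045 -10 0" --pt "-0.16 -0.225 -0.048 -10 0"

```text
time: 8.65
eef_pos: [-0.0531, -0.7016, 0.5811]
tcp_rot: [-0.042, 0.999, 0.03, -0.008]
contact_force: [-0.4, 0.4, 0.3]
opening: 0.498
finger_force: 0.0
```

```bash
python3 - <<'E'
from h import *
import greedy as g
stat(); q=ctrl.get_state()['qpos']
g.greedy(q,11,[-.564,.179,-.806])
E
```

```text
t 8.65 pos [-0.0531 -0.7016  0.5811] q [-1.78   0.378  0.856 -0.033  1.962  2.837] F [-0.4  0.4  0.3] op 0.498 ff 0.0
[[-0.996 -0.083 -0.019]
 [-0.084  0.995  0.059]
 [ 0.014  0.061 -0.998]]
[-0.029 -0.029 -0.029] [-0.041  0.07  -0.997] [-0.064 -0.724  0.613] [-1.78  0.49  0.65 -0.06  2.06  2.85]
[-0.035 -0.035  0.   ] [-0.091  0.107 -0.99 ] [-0.066 -0.768  0.631] [-1.75  0.76  0.2  -0.14  2.26  2.85]
[-0.05  0.    0.  ] [-0.149  0.133 -0.98 ] [-0.057 -0.759  0.637] [-1.72  0.76  0.2  -0.22  2.28  2.85]
[-0.05  0.    0.  ] [-0.207  0.16  -0.965] [-0.048 -0.751  0.643] [-1.69  0.75  0.2  -0.31  2.3   2.85]
[-0.05  0.    0.  ] [-0.266  0.189 -0.945] [-0.038 -0.743  0.649] [-1.66  0.75  0.2  -0.39  2.32  2.85]
[-0.029 -0.029 -0.029] [-0.324  0.193 -0.926] [-0.04  -0.739  0.656] [-1.65  0.75  0.2  -0.47  2.31  2.85]
[-0.029 -0.029 -0.029] [-0.381  0.198 -0.903] [-0.041 -0.736  0.663] [-1.63  0.75  0.2  -0.55  2.3   2.85]
[-0.029 -0.029 -0.029] [-0.435  0.205 -0.877] [-0.042 -0.733  0.669] [-1.62  0.75  0.2  -0.63  2.29  2.85]
[-0.029 -0.029 -0.029] [-0.487  0.214 -0.847] [-0.042 -0.73   0.676] [-1.6   0.75  0.2  -0.71  2.28  2.85]
[ 0.    -0.035 -0.035] [-0.532  0.211 -0.82 ] [-0.059 -0.725  0.691] [-1.61  0.74  0.2  -0.78  2.26  2.85]
[ 0.029 -0.029 -0.029] [-0.568  0.206 -0.797] [-0.094 -0.712  0.715] [-1.64  0.71  0.2  -0.83  2.23  2.85]
```

Request:
send_rows --pt "-0.029 -0.029 -0.029 8.5 0"

```text
time: 8.75
eef_pos: [-0.0747, -0.7204, 0.6073]
tcp_rot: [-0.026, 0.999, 0.043, -0.017]
contact_force: [-0.9, -1.4, 0.3]
opening: 0.498
finger_force: 0.0
```

Request:
send_rows --pt "-0.035 -0.035 0 8.5 0"

```text
time: 8.85
eef_pos: [-0.0875, -0.7428, 0.6331]
tcp_rot: [-0.012, 0.998, 0.042, -0.033]
contact_force: [-0.0, -0.2, 2.8]
opening: 0.497
finger_force: 0.0
```

Request:
send_rows --pt "-0.05 0 0 8.5 0"

```text
time: 8.95
eef_pos: [-0.0902, -0.7479, 0.6499]
tcp_rot: [0.009, 0.997, 0.059, -0.058]
contact_force: [-0.7, -1.6, -0.4]
opening: 0.502
finger_force: 0.0
```

Request:
send_rows --pt "-0.029 -0.029 -0.029 8.5 0"

```text
time: 9.05
eef_pos: [-0.1022, -0.7446, 0.6472]
tcp_rot: [0.03, 0.994, 0.072, -0.083]
contact_force: [-1.4, -1.7, -3.5]
opening: 0.496
finger_force: 0.0
```

Request:
send_rows --pt "-0.029 -0.029 -0.029 8.5 0"

```text
time: 9.15
eef_pos: [-0.1145, -0.732, 0.6663]
tcp_rot: [0.055, 0.99, 0.066, -0.112]
contact_force: [-0.1, -0.3, 0.8]
opening: 0.499
finger_force: 0.0
```

Request:
send_rows --pt "-0.029 -0.029 -0.029 8.5 0"

```text
time: 9.25
eef_pos: [-0.1255, -0.7198, 0.6827]
tcp_rot: [0.08, 0.985, 0.064, -0.14]
contact_force: [0.5, -0.6, 0.6]
opening: 0.496
finger_force: 0.0
```

```bash
python3 - <<'E'
from h import *
import greedy as g
stat(); q=ctrl.get_state()['qpos']
g.greedy(q,8,[-.564,.179,-.806])
E
```

```text
t 9.25 pos [-0.1255 -0.7198  0.6827] q [-1.785  0.701  0.213 -0.394  2.281  2.837] F [ 0.5 -0.6  0.6] op 0.496 ff 0.0
[[-0.948  0.175 -0.266]
 [ 0.139  0.979  0.148]
 [ 0.286  0.104 -0.953]]
[-0.029 -0.029 -0.029] [-0.318  0.156 -0.935] [-0.126 -0.716  0.69 ] [-1.77  0.7   0.2  -0.47  2.28  2.85]
[-0.029 -0.029 -0.029] [-0.371  0.167 -0.913] [-0.127 -0.712  0.698] [-1.75  0.7   0.2  -0.54  2.27  2.85]
[-0.029 -0.029 -0.029] [-0.422  0.179 -0.889] [-0.128 -0.708  0.705] [-1.74  0.7   0.2  -0.62  2.26  2.85]
[-0.029 -0.029 -0.029] [-0.47   0.193 -0.861] [-0.128 -0.705  0.713] [-1.72  0.7   0.2  -0.69  2.25  2.85]
[-0.029 -0.029 -0.029] [-0.517  0.207 -0.831] [-0.127 -0.701  0.72 ] [-1.71  0.7   0.2  -0.76  2.24  2.85]
[ 0.    -0.035 -0.035] [-0.559  0.21  -0.802] [-0.142 -0.693  0.736] [-1.71  0.68  0.2  -0.82  2.22  2.85]
[ 0.035 -0.035  0.   ] [-0.585  0.213 -0.782] [-0.194 -0.681  0.751] [-1.78  0.67  0.2  -0.85  2.18  2.85]
[ 0.    -0.035  0.035] [-0.602  0.235 -0.763] [-0.247 -0.683  0.742] [-1.84  0.69  0.2  -0.86  2.13  2.85]
```

Working as modelled. Six more calls.

Request:
send_rows --pt "-0.029 -0.029 -0.029 8.5 0"

```text
time: 9.35
eef_pos: [-0.1358, -0.7092, 0.6954]
tcp_rot: [0.103, 0.978, 0.064, -0.167]
contact_force: [0.7, 0.4, -1.0]
opening: 0.496
finger_force: 0.0
```

Request:
send_rows --pt "-0.029 -0.029 -0.029 8.5 0"

```text
time: 9.45
eef_pos: [-0.1454, -0.699, 0.707]
tcp_rot: [0.127, 0.971, 0.066, -0.194]
contact_force: [0.5, -0.2, -0.0]
opening: 0.5
finger_force: 0.0
```

Request:
send_rows --pt "-0.029 -0.029 -0.029 8.5 0"

```text
time: 9.55
eef_pos: [-0.154, -0.6889, 0.7185]
tcp_rot: [0.149, 0.962, 0.068, -0.22]
contact_force: [0.6, -0.1, -0.2]
opening: 0.501
finger_force: 0.0
```

Request:
send_rows --pt "-0.029 -0.029 -0.029 8.5 0"

```text
time: 9.65
eef_pos: [-0.1617, -0.6787, 0.7301]
tcp_rot: [0.172, 0.951, 0.07, -0.247]
contact_force: [-0.3, -0.9, 0.5]
opening: 0.497
finger_force: 0.0
```

Request:
send_rows --pt "-0.029 -0.029 -0.029 8.5 0"

```text
time: 9.75
eef_pos: [-0.1684, -0.6684, 0.7418]
tcp_rot: [0.194, 0.94, 0.072, -0.272]
contact_force: [-0.2, 0.6, -0.3]
opening: 0.502
finger_force: 0.0
```

```bash
python3 - <<'E'
from h import *
import greedy as g
stat(); q=ctrl.get_state()['qpos']
g.greedy(q,3,[-.564,.179,-.806])
E
```

```text
t 9.75 pos [-0.1684 -0.6684  0.7418] q [-1.781  0.657  0.212 -0.755  2.272  2.837] F [-0.2  0.6 -0.3] op 0.502 ff 0.0
[[-0.776  0.403 -0.484]
 [ 0.325  0.915  0.24 ]
 [ 0.54   0.029 -0.841]]
[-0.029 -0.029 -0.029] [-0.526  0.26  -0.81 ] [-0.168 -0.667  0.748] [-1.76  0.67  0.2  -0.83  2.27  2.85]
[ 0.   -0.05  0.  ] [-0.561  0.274 -0.781] [-0.207 -0.67   0.745] [-1.8   0.68  0.2  -0.87  2.22  2.85]
[ 0.   -0.05  0.  ] [-0.593  0.286 -0.753] [-0.245 -0.67   0.745] [-1.84  0.69  0.2  -0.9   2.17  2.85]
```

Request:
send_rows --pt "-0.029 -0.029 -0.029 8.5 0"

```text
time: 9.85
eef_pos: [-0.1741, -0.6582, 0.7536]
tcp_rot: [0.215, 0.927, 0.074, -0.298]
contact_force: [-0.2, 0.5, -0.7]
opening: 0.497
finger_force: 0.0
```

```bash
cat > plan.py <<'E'
from h import *
def info():
    s=ctrl.get_state(); M=R.from_quat(s['tcp_rot']).as_matrix(); zt=M[:,2]
    bpk=np.cross(zt,Z);bpk/=np.linalg.norm(bpk);bpk*=np.sign(bpk@-Y)
    return s,M,zt,bpk
def turn_to(M,b):  # deg about tool z to bring tool y onto b
    return np.degrees(np.arctan2(-(b@M[:,0]),b@M[:,1]))
if __name__=='__main__':
    stat(); s,M,zt,bpk=info(); print('stand zt',zt@X,zt@Y,'pick heading',np.degrees(np.arctan2(bpk[1],bpk[0])),'turn',turn_to(M,bpk))
    for yaw in(0,5,8,10):
        c=np.cos(np.radians(yaw));sn=np.sin(np.radians(yaw)); h=-c*Y-sn*X
        m=(h@zt)/zt[2]; b=h-m*Z; b/=np.linalg.norm(b); print(yaw,'slope',np.degrees(np.arcsin(-b[2])),'turn pick->place',turn_to(M,b)-turn_to(M,bpk))
    for p in [[.1,-.6,.55],[.45,-.35,.5],[.65,0,.35],[.675,.08,.25]]: print(tool(to=p))
E
python3 plan.py
```

```text
t 9.85 pos [-0.1741 -0.6582  0.7536] q [-1.778  0.651  0.212 -0.828  2.27   2.837] F [-0.2  0.5 -0.7] op 0.497 ff 0.0
[[-0.73   0.443 -0.521]
 [ 0.356  0.896  0.265]
 [ 0.584  0.008 -0.812]]
stand zt -0.4938979125259825 0.31221645010574317 pick heading -116.94893500109211 turn -179.22141314037324
0 slope 21.04294712461504 turn pick->place 322.08301002720805
5 slope 18.274123956250385 turn pick->place 327.54464564976183
8 slope 16.503483069090812 turn pick->place 330.9107015721394
10 slope 15.280188139994369 turn pick->place 333.19024829073544
[-0.2982  0.172   0.0379]
[-0.4939  0.5509 -0.0377]
[-0.6029  0.9521  0.0726]
[-0.6512  1.0341  0.1619]
```

Request:
send_rows --pt "-0.042 0.024 0.005 -8 0" --pt "-0.084 0.049 0.011 -16 0" --pt "-0.127 0.073 0.016 -24 0" --pt "-0.17 0.098 0.022 -32 0" --pt "-0.212 0.122 0.027 -40 0" --pt "-0.255 0.147 0.033 -48 0" --pt "-0.298 0.172 0.038 -56 0" --pt "-0.32 0.214 0.03 -64 0" --pt "-0.342 0.257 0.021 -72 0" --pt "-0.364 0.3 0.013 -80 0" --pt "-0.386 0.341 0.004 -88 0" --pt "-0.407 0.383 -0.004 -96 0"

```text
time: 11.05
eef_pos: [0.2968, -0.4593, 0.5215]
tcp_rot: [-0.548, 0.778, 0.271, -0.144]
contact_force: [-0.2, -1.2, 0.7]
opening: 0.496
finger_force: 0.0
```

```bash
python3 plan.py
```

```text
t 11.05 pos [ 0.2968 -0.4593  0.5215] q [-1.042  0.212  1.245 -0.398  2.188  2.295] F [-0.2 -1.2  0.7] op 0.496 ff 0.0
[[-0.358 -0.775 -0.52 ]
 [-0.931  0.253  0.264]
 [-0.073  0.579 -0.812]]
stand zt -0.49341070512973617 0.3110296070370271 pick heading -116.8759600505186 turn -82.84049170265097
0 slope 20.952199199803108 turn pick->place -37.81294282359309
5 slope 18.18579367499615 turn pick->place -32.3502675813198
8 slope 16.417187457964133 turn pick->place -28.984121161136727
10 slope 15.195508564861239 turn pick->place -26.704753050623765
[0.1994 0.1334 0.0422]
[-0.155  -0.1035 -0.0334]
[-0.5416 -0.2568  0.0767]
[-0.6177 -0.3138  0.166 ]
```

Request:
send_rows --pt "-0.045 -0.021 0.006 -8 0" --pt "-0.09 -0.043 0.013 -16 0" --pt "-0.135 -0.064 0.019 -24 0" --pt "-0.18 -0.086 0.026 -32 0" --pt "-0.225 -0.107 0.032 -40 0" --pt "-0.27 -0.128 0.038 -48 0" --pt "-0.315 -0.15 0.045 -56 0" --pt "-0.36 -0.171 0.051 -64 0" --pt "-0.405 -0.193 0.058 -72 0" --pt "-0.45 -0.214 0.064 -80 0" --pt "-0.495 -0.235 0.07 -82.8 0" --pt "-0.541 -0.257 0.077 -82.8 0"

```text
time: 12.25
eef_pos: [0.6492, -0.006, 0.3478]
tcp_rot: [0.925, -0.224, -0.298, -0.07]
contact_force: [0.8, 0.3, 0.4]
opening: 0.504
finger_force: 0.0
```

```bash
python3 plan.py; python3 - <<'E'
from h import *
snap('top','t2.png'); im=cv2.imread('pics/t2.png'); 
C=cam('top'); u=proj(C,[.675,.08,.03]); print(u)
cv2.imwrite('pics/t2c.png',cv2.resize(im[120:270,190:370],None,fx=4,fy=4,interpolation=cv2.INTER_CUBIC))
E
```

```text
t 12.25 pos [ 0.6492 -0.006   0.3478] q [-0.22   0.482  1.208  0.163  2.053  1.858] F [0.8 0.3 0.4] op 0.504 ff 0.0
[[ 0.721 -0.457 -0.521]
 [-0.373 -0.89   0.263]
 [-0.583  0.005 -0.812]]
stand zt -0.49379248686327165 0.3104225910557893 pick heading -116.80551725433361 turn -0.44564644566744643
0 slope 20.9148431848636 turn pick->place -37.73728421721266
5 slope 18.145162314164004 turn pick->place -32.27196821615695
8 slope 16.374712515258516 turn pick->place -28.904303063767266
10 slope 15.151871514577408 turn pick->place -26.6239668205412
[-0.2925  0.7801 -0.0345]
[-0.1041  0.3977 -0.1104]
[-0.003  -0.0057 -0.0006]
[ 0.0435 -0.0888  0.0887]
[275.50983108 182.92503501]
```

View pics/t2c.png

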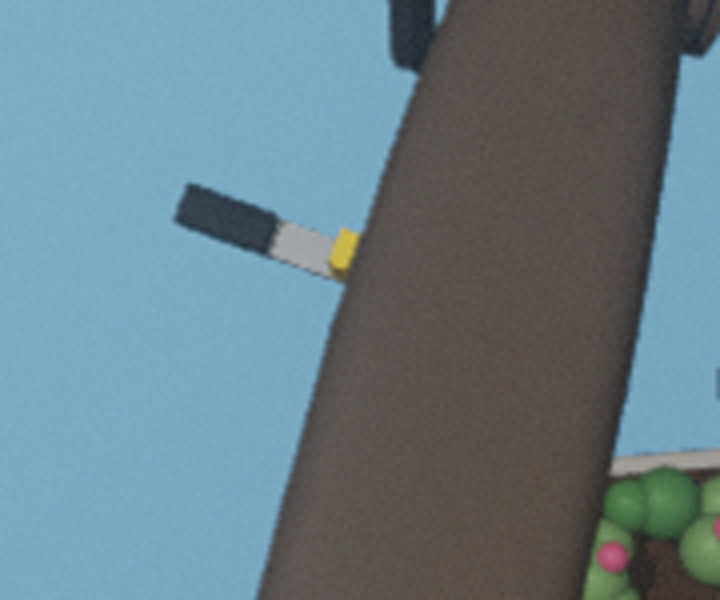

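The handle is visible with corners (188,183), (278,215), (270,253) and (175,221) in the crop, which is enough to get the bar's pose.

```bash
python3 - <<'E'
from h import *
C=cam('top'); f=lambda x,y,z: ray(C,(190+(x+.5)/4-.5,120+(y+.5)/4-.5),z)
c=[f(*p,.016) for p in[(188,183),(278,215),(270,253),(175,221)]]
e=(c[0]+c[3])/2; m=(c[1]+c[2])/2; d=(m-e)[:2]; print(np.linalg.norm(d),np.degrees(np.arctan2(d[1],d[0])))
d/=np.linalg.norm(d); o=e[:2]+.11*d; o2=m[:2]+.05*d; print(o,o2)
o=(o+o2)/2
s=ctrl.get_state(); zt=R.from_quat(s['tcp_rot']).as_matrix()[:,2]
g=np.r_[o,.037]+.011*zt  # grasp point at tab, TCP 11mm ahead
print('tcp',g,tool(to=g),tool(to=g-.1*zt))
E
```

```text
0.06038152845820869 -108.63819201700515
[0.67365897 0.07685497] [0.67353704 0.07649345]
tcp [0.66783158 0.07958339 0.02809578] [ 0.1678 -0.0789  0.2672] [ 0.1678 -0.0789  0.1672]
```

Request:
send_rows --pt "0.034 -0.016 0.033 0 0" --pt "0.067 -0.032 0.067 0 0" --pt "0.1 -0.047 0.1 0 0" --pt "0.134 -0.063 0.134 0 0" --pt "0.168 -0.079 0.165 0 0" --pt "0.168 -0.079 0.2 0 0" --pt "0.168 -0.079 0.235 0 0" --pt "0.168 -0.079 0.26 0 0" --pt "0.168 -0.079 0.267 0 0" --pt "0.168 -0.079 0.267 0 0"

```text
time: 13.3
eef_pos: [0.6658, 0.0699, 0.0326]
tcp_rot: [0.925, -0.225, -0.299, -0.069]
contact_force: [-0.0, -0.0, 0.1]
opening: 0.502
finger_force: 0.0
```

Request:
send_rows --pt "0 0 0 0 -0.4" --pt "0 0 0 0 -0.6" --pt "0 0 0 0 -0.8" --pt "0 0 0 0 -1" --pt "0 0 0 0 -1" --pt "0 0 0 0 -1" --pt "0 0 0 0 -1" --squeeze 80

```text
time: 14.0
eef_pos: [0.6687, 0.0695, 0.0361]
tcp_rot: [0.926, -0.225, -0.296, -0.07]
contact_force: [0.8, -0.6, 7.0]
opening: 0.121
finger_force: 78.6
```

```bash
python3 plan.py; python3 - <<'E'
from h import *
print(tool([0,0,.12]))
E
```

```text
t 14.0 pos [0.6687 0.0695 0.0361] q [-0.12   0.784  1.347  0.201  1.6    1.872] F [ 0.8 -0.6  7. ] op 0.121 ff 78.58196139335632
[[ 0.723 -0.458 -0.517]
 [-0.375 -0.889  0.263]
 [-0.58   0.003 -0.815]]
stand zt -0.48983439476031077 0.3101167424474772 pick heading -116.98811679658934 turn -0.3230759628554436
0 slope 20.83719351715558 turn pick->place -37.84764756671552
5 slope 18.095484152088247 turn pick->place -32.39483797706999
8 slope 16.34302952409501 turn pick->place -29.03605708714841
10 slope 15.132645876077827 turn pick->place -26.762171852488407
[-0.4585  0.8572 -0.3011]
[-0.2699  0.4746 -0.3754]
[-0.1694  0.0713 -0.2644]
[-0.1234 -0.0116 -0.1748]
[-0.0696  0.0004 -0.0978]
```

```bash
cat > bar.py <<'E'
from plan import *
import json
s,M,zt,bpk=info(); p=np.array(s['eef_pos'])
b=M[:,1]*np.array([1,1,0]); b/=np.linalg.norm(b); lat=np.cross(Z,b)  # bar +y
g=p-.011*zt
o=np.r_[(g)[:2],0]; 
o0=np.array([.6736,.0767,0]); o=o+lat*((o0-o)@lat)
print('lat off',(o0-np.r_[g[:2],0])@lat)
json.dump([(M.T@(o-p)).tolist(),(M.T@b).tolist(),(M.T@lat).tolist()],open('bar.json','w'))
E
python3 bar.py; cat > goto.py <<'E'
from plan import *
import json
ot,bt,lt=map(np.array,json.load(open('bar.json')))
def barpose():
    s,M,zt,_=info(); p=np.array(s['eef_pos']); o=p+M@ot; b=M@bt
    tip=o+.14*b; f=lambda w:np.r_[(w-SO)@X,(w-SO)@Y,w[2]].round(4)
    print('bar origin',f(o),'tip',f(tip),'slope',np.degrees(np.arcsin(-b[2])).round(2),'yaw',np.degrees(np.arctan2(-b@X,-b@Y)).round(2))
def plan(tip_s,yaw=8):
    s,M,zt,_=info(); h=-np.cos(np.radians(yaw))*Y-np.sin(np.radians(yaw))*X
    # turn so that bar horizontal heading is h
    from scipy.optimize import brentq
    def e(t):
        b=M@R.from_euler('z',t,degrees=True).apply(bt); return b@np.cross(Z,h)
    t=min((brentq(e,a,a+10) for a in range(-90,90,10) if e(a)*e(a+10)<0 and (M@R.from_euler('z',a+5,degrees=True).apply(bt))@h>0),key=abs)
    Mn=M@R.from_euler('z',t,degrees=True).as_matrix()
    tcp=S(*tip_s)-Mn@(ot+.14*bt)
    return tcp,t,tool(to=tcp)
E
python3 - <<'E'
from goto import *
barpose(); 
for t in [(.06,0,.07),(-.0,0,.05),(-.0,0,.037)]: print(plan(t))
print(tool([0,0,.1]))
E
```

```text
lat off -0.005294965418914495
bar origin [ 0.2256  0.0399 -0.    ] tip [ 0.1502 -0.078  -0.    ] slope -0.0 yaw 32.6
(array([0.51086071, 0.13778004, 0.14427856]), -29.345486623059678, array([-0.2025,  0.0119,  0.0113]))
(array([0.45112209, 0.13218567, 0.12427856]), -29.345486623059678, array([-0.232 ,  0.0442,  0.057 ]))
(array([0.45112209, 0.13218567, 0.11127856]), -29.345486623059678, array([-0.2245,  0.0441,  0.0676]))
[-0.058   0.0003 -0.0815]
```

Request:
send_rows --pt "-0.025 0 -0.035 0 -1" --pt "-0.05 0 -0.07 0 -1" --pt "-0.07 0 -0.1 -4 -1" --pt "-0.09 0.002 -0.1 -10 -1" --pt "-0.11 0.003 -0.09 -16 -1" --pt "-0.125 0.005 -0.08 -22 -1" --pt "-0.14 0.007 -0.065 -28 -1" --pt "-0.16 0.009 -0.04 -29.3 -1" --pt "-0.18 0.01 -0.015 -29.3 -1" --pt "-0.2 0.012 0.005 -29.3 -1" --pt "-0.2 0.012 0.01 -29.3 -1" --pt "-0.2 0.012 0.01 -29.3 -1"

```text
time: 15.2
eef_pos: [0.5108, 0.1366, 0.1408]
tcp_rot: [0.952, 0.016, -0.272, -0.142]
contact_force: [-0.3, -0.6, -2.6]
opening: 0.118
finger_force: 78.6
```

```bash
python3 - <<'E'
from goto import *
stat(); barpose(); C=cam('wrist'); snap('wrist','w3.png'); a=cam('scene'); im=snap('scene','s3.png')
cv2.imwrite('pics/s3c.png',cv2.resize(im[170:320,230:410,::-1],None,fx=4,fy=4,interpolation=cv2.INTER_CUBIC))
s,M,zt,_=info(); p=s['eef_pos']; o=p+M@ot;b=M@bt;l=M@lt
print('tip proj wrist',[proj(C,o+.14*b+l*w).round(0) for w in(.012,-.012)],'fulc',proj(C,S(0,.004,.022)),'scene tip',proj(a,o+.14*b))
E
```

```text
t 15.2 pos [0.5108 0.1366 0.1408] q [-0.043  0.361  1.762  0.241  1.598  1.428] F [-0.3 -0.6 -2.6] op 0.118 ff 78.55402708053589
[[ 0.852 -0.046 -0.522]
 [ 0.108 -0.959  0.261]
 [-0.512 -0.279 -0.812]]
bar origin [0.0783 0.1317 0.1063] tip [ 0.0595 -0.0013  0.0669] slope 16.37 yaw 8.07
tip proj wrist [array([648., 226.]), array([611., 257.])] fulc [556.20069477 247.16105151] scene tip [320.23546403 246.38409691]
```

View pics/w3.png

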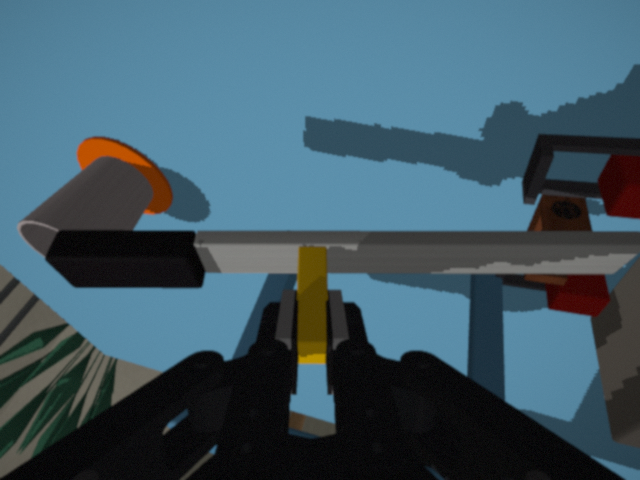

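View pics/s3c.png

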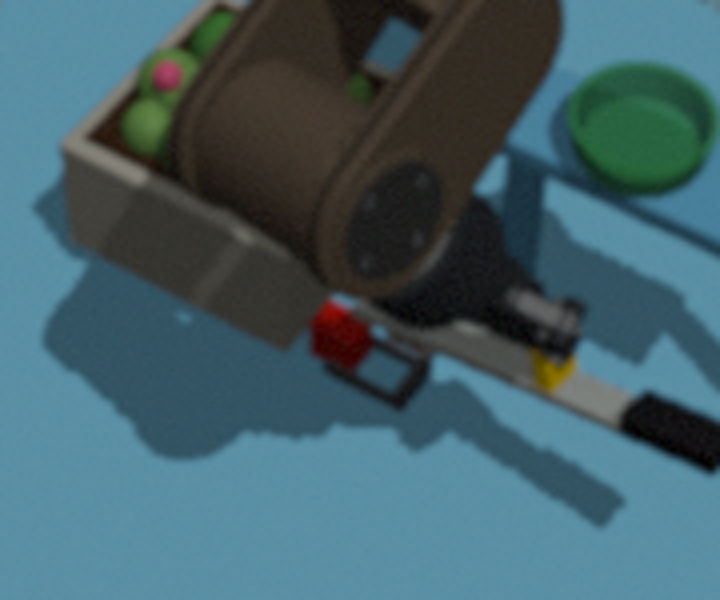

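```bash
python3 - <<'E'
from goto import *
C=cam('wrist'); s,M,zt,_=info(); p=s['eef_pos']; o=p+M@ot;b=M@bt;l=M@lt;n=np.cross(b,l)
for x in(-.04,.05,.1): print(x,[proj(C,o+x*b+w*l+h*n).round(1) for w,h in((.012,0),(.012,.008),(-.012,.008))])
for y in(-.008,.016): print('cheek',y,[proj(C,S(x,y,z)).round(1) for x,z in((.025,0),(.025,.034),(.017,.034),(-.025,.034),(-.025,0))])
for y in(-.007,):print('chockR back',[proj(C,S(x,y,z)).round(1) for x,z in((.038,.031),(.062,.031),(-.038,.031),(-.062,.031))])
print('tab',[proj(C,o+dx*b+w*l+.05*n).round(1) for dx,w in((-.006,.012),(.006,.012),(.006,-.012),(-.006,-.012))])
im=cv2.imread('pics/w3.png'); cv2.imwrite('pics/w3c.png',cv2.resize(im[130:330,440:640],None,fx=3,fy=3,interpolation=cv2.INTER_CUBIC))
E
```

```text
-0.04 [array([219.8, 228.2]), array([217.2, 243.8]), array([227.5, 272.8])]
0.05 [array([431.3, 227.6]), array([434.9, 243.2]), array([421.5, 272.3])]
0.1 [array([548.7, 227.3]), array([555.7, 242.8]), array([529.3, 272. ])]
cheek -0.008 [array([585.3, 198.4]), array([594.3, 239.5]), array([588.7, 248.3]), array([563.7, 287.7]), array([558.2, 248.4])]
cheek 0.016 [array([542.2, 194.6]), array([547. , 234.2]), array([542.8, 242.8]), array([523.9, 281.9]), array([521.4, 244. ])]
chockR back [array([600.9, 220. ]), array([620.9, 187.7]), array([555.1, 294.1]), array([544.4, 311.5])]
tab [array([297.5, 343. ]), array([331.9, 342.9]), array([329.4, 364.1]), array([299.4, 364.2])]
```

View pics/w3c.png

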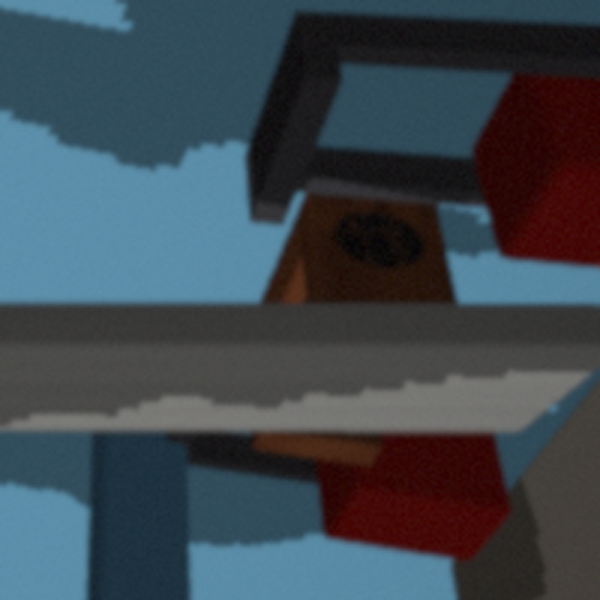

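```bash
python3 - <<'E'
import json,numpy as np
o,b,l=map(np.array,json.load(open('bar.json')))
json.dump([(o-.002*l-.0015*b).tolist(),b.tolist(),l.tolist()],open('bar.json','w'))
E
python3 - <<'E'
from goto import *
barpose()
for t in [(.03,0,.055),(-.0,0,.042),(-.0005,0,.024)]: print(plan(t))
E
```

```text
bar origin [0.0786 0.1328 0.108 ] tip [ 0.0598 -0.0001  0.0685] slope 16.41 yaw 8.08
(array([0.48301935, 0.13350178, 0.12882715]), -0.08737016991072065, array([-0.0189,  0.0077,  0.0256]))
(array([0.45315003, 0.1307046 , 0.11582715]), -0.08737016991072065, array([-0.0381,  0.0154,  0.051 ]))
(array([0.45265221, 0.13065798, 0.09782715]), -0.08737016991072065, array([-0.0294,  0.0205,  0.0659]))
```

Request:
send_rows --pt "-0.01 0.004 0.013 0 -1" --pt "-0.019 0.008 0.026 0 -1" --pt "-0.026 0.01 0.035 0 -1" --pt "-0.032 0.013 0.043 0 -1" --pt "-0.038 0.015 0.051 0 -1" --pt "-0.038 0.015 0.051 0 -1" --pt "-0.038 0.015 0.051 0 -1"

```text
time: 16.0
eef_pos: [0.4528, 0.1315, 0.1163]
tcp_rot: [0.952, 0.016, -0.27, -0.143]
contact_force: [0.1, -0.3, -3.0]
opening: 0.125
finger_force: 78.5
```

Request:
send_rows --pt "0.004 0.003 0.007 0 -1" --pt "0.008 0.005 0.014 0 -1" --pt "0.008 0.005 0.014 0 -1" --pt "0.008 0.005 0.014 0 -1"

```text
time: 16.4
eef_pos: [0.4516, 0.1314, 0.0987]
tcp_rot: [0.952, 0.016, -0.271, -0.143]
contact_force: [-0.1, 0.4, -3.1]
opening: 0.118
finger_force: 78.5
```

```bash
python3 - <<'E'
from goto import *
stat();barpose()
for t in [(-.0005,0,.0235),(-.003,-.0175,.0185),(-.009,-.06,.006)]: print(plan(t))
C=cam('wrist');snap('wrist','w4.png')
for y in(-.008,.016): print('cheek',y,[proj(C,S(x,y,z)).round(1) for x,z in((.025,0),(.025,.034),(.017,.034),(-.017,.034),(-.025,.034),(-.025,0))])
E
```

```text
t 16.4 pos [0.4516 0.1314 0.0987] q [-0.057  0.306  1.927  0.235  1.494  1.39 ] F [-0.1  0.4 -3.1] op 0.118 ff 78.51911902427673
[[ 0.852 -0.046 -0.521]
 [ 0.109 -0.959  0.263]
 [-0.511 -0.28  -0.812]]
bar origin [0.0171 0.1338 0.0646] tip [-0.0018  0.0009  0.0249] slope 16.47 yaw 8.1
(array([0.45272843, 0.13056242, 0.09748085]), -0.10788427240672123, array([0.0015, 0.0011, 0.0002]))
(array([0.45187101, 0.11290556, 0.09248085]), -0.10788427240672123, array([0.0014, 0.0195, 0.0001]))
(array([0.44985982, 0.07003126, 0.07998085]), -0.10788427240672123, array([0.0015, 0.0642, 0.    ]))
cheek -0.008 [array([658.3, 165.8]), array([681.8, 222.8]), array([670.2, 236.3]), array([629.5, 283.7]), array([621.6, 293. ]), array([608.4, 239.3])]
cheek 0.016 [array([594.5, 161.8]), array([608.4, 215.6]), array([600. , 228.8]), array([570.4, 275.5]), array([564.6, 284.7]), array([557.4, 233.6])]
```

View pics/w4.png

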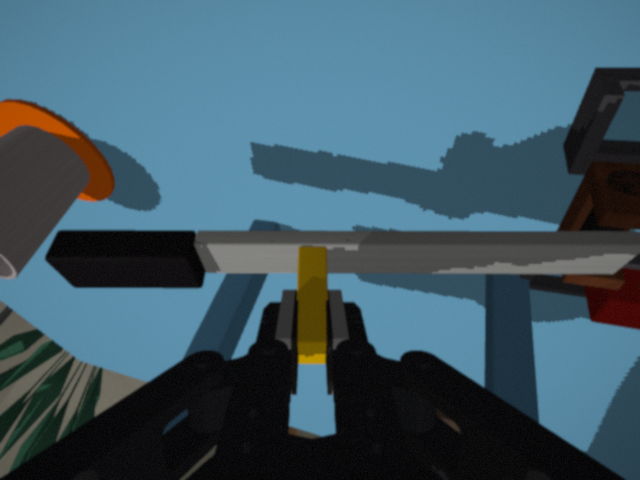

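The bar's end sits between the cheeks and there's no contact force. I'll slide it in.

Request:
send_rows --pt "0.001 0.006 0 0 -1" --pt "0.0015 0.014 0 0 -1" --pt "0.0015 0.022 0 0 -1" --pt "0.0015 0.03 0 0 -1" --pt "0.0015 0.03 0 0 -1"

```text
time: 16.95
eef_pos: [0.4516, 0.1016, 0.0897]
tcp_rot: [0.952, 0.016, -0.271, -0.143]
contact_force: [1.4, 0.3, -3.1]
opening: 0.121
finger_force: 78.6
```

Request:
send_rows --pt "0 0.006 0 0 -1" --pt "0 0.012 0 0 -1" --pt "0 0.018 0 0 -1" --pt "0 0.024 0 0 -1" --pt "0 0.03 0 0 -1" --pt "0 0.034 0 0 -1" --pt "0 0.034 0 0 -1"

```text
time: 17.65
eef_pos: [0.45, 0.0693, 0.08]
tcp_rot: [0.952, 0.016, -0.271, -0.142]
contact_force: [-0.6, -0.6, -6.1]
opening: 0.118
finger_force: 78.5
```

```bash
python3 - <<'E'
from goto import *
stat();barpose()
s,M,zt,_=info(); print('down',tool([0,0,-.01]))
E
```

```text
t 17.65 pos [0.45   0.0693 0.08  ] q [-0.166  0.325  1.944  0.174  1.474  1.3  ] F [-0.6 -0.6 -6.1] op 0.118 ff 78.46279621124268
[[ 0.853 -0.046 -0.52 ]
 [ 0.108 -0.959  0.262]
 [-0.511 -0.279 -0.813]]
bar origin [0.0098 0.072  0.0459] tip [-0.0091 -0.0609  0.0063] slope 16.4 yaw 8.09
down [0.0051 0.0028 0.0081]
```

The tip is 20 mm under the rim and over the ridge. Now I'll let go and back off.

Request:
send_rows --pt "0 0 0 0 -0.7" --pt "0 0 0 0 -0.5" --pt "0 0 0 0 -0.4" --pt "0 0 0 0 -0.4" --pt "0 0 -0.02 0 -0.4" --pt "0 0 -0.045 0 -0.4" --pt "0 0 -0.075 0 -0.6" --pt "0 0 -0.105 0 -1" --pt "0 0 -0.105 0 -1"

```text
time: 18.55
eef_pos: [0.5084, 0.0414, 0.1699]
tcp_rot: [0.953, 0.017, -0.266, -0.142]
contact_force: [0.3, 0.7, -0.5]
opening: 0.001
finger_force: 0.0
```

```bash
python3 - <<'E'
from goto import *
stat(); s,M,zt,_=info()
snap('scene','s5.png'); im=cv2.imread('pics/s5.png')
a=cam('scene')
# predicted bar end for slopes
for sl in(16,14,12,10,8):
    r=np.radians(sl); y=np.radians(8); d=np.cos(r)*(np.cos(y)*Y+np.sin(y)*X)+np.sin(r)*Z; n=np.cross(X,d); n/=np.linalg.norm(n)
    e=S(0,.004,.022)+d*(.240-.067)+.016*n; e2=S(0,.004,.022)+d*(.25-.067)+.016*n
    print(sl,'bar_end world',e.round(4),'scene end mid',proj(a,e2).round(1),'tool',tool(to=e-.008*zt),'15 above',tool(to=e-.008*zt+[0,0,.02]))
cv2.imwrite('pics/s5c.png',cv2.resize(im[180:310,290:410],None,fx=5,fy=4.6,interpolation=cv2.INTER_CUBIC))
E
```

```text
t 18.55 pos [0.5084 0.0414 0.1699] q [-0.194  0.306  1.77   0.159  1.659  1.307] F [ 0.3  0.7 -0.5] op 0.001 ff 0.0
[[ 0.858 -0.044 -0.512]
 [ 0.107 -0.959  0.261]
 [-0.503 -0.279 -0.818]]
16 bar_end world [0.4564 0.1739 0.0851] scene end mid [396.9 264.5] tool [ 0.0132 -0.1011  0.1197] 15 above [ 0.0031 -0.1066  0.1034]
14 bar_end world [0.4565 0.176  0.0794] scene end mid [397.4 266.6] tool [ 0.0163 -0.1015  0.1249] 15 above [ 0.0062 -0.1071  0.1086]
12 bar_end world [0.4565 0.1779 0.0736] scene end mid [397.8 268.8] tool [ 0.0195 -0.1017  0.1301] 15 above [ 0.0093 -0.1073  0.1138]
10 bar_end world [0.4565 0.1796 0.0678] scene end mid [398.2 270.9] tool [ 0.0226 -0.1017  0.1353] 15 above [ 0.0125 -0.1073  0.119 ]
8 bar_end world [0.4565 0.1811 0.0619] scene end mid [398.4 272.9] tool [ 0.0257 -0.1015  0.1405] 15 above [ 0.0156 -0.1071  0.1241]
```

View pics/s5c.png

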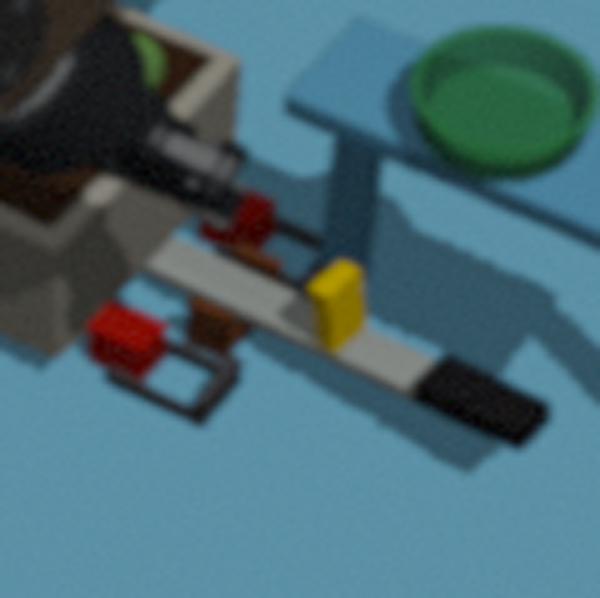

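The bar spans the fulcrum with its tip under the rim, and its handle end is near (397,272), a slope of about 10°. Next I'll move over the handle end with the fingers shut.

Request:
send_rows --pt "0 -0.035 0 0 -1" --pt "0 -0.075 0 0 -1" --pt "0.002 -0.107 0.03 0 -1" --pt "0.003 -0.107 0.07 0 -1" --pt "0.004 -0.107 0.1 0 -1" --pt "0.004 -0.107 0.1 0 -1"

```text
time: 19.2
eef_pos: [0.4547, 0.1729, 0.1078]
tcp_rot: [0.95, 0.017, -0.277, -0.142]
contact_force: [0.3, 0.0, -1.0]
opening: 0.004
finger_force: 0.0
```

```bash
python3 - <<'E'
from goto import *
stat(); s,M,zt,_=info()
e=np.array([.4565,.18,.067]); print(tool(to=e-.008*zt-.009*M[:,0]), tool([0,0,-.01]))
E
```

```text
t 19.2 pos [0.4547 0.1729 0.1078] q [0.016 0.317 1.895 0.273 1.511 1.453] F [ 0.3  0.  -1. ] op 0.004 ff 0.0
[[ 0.846 -0.047 -0.531]
 [ 0.11  -0.959  0.261]
 [-0.521 -0.279 -0.806]]
[0.0146 0.0045 0.0258] [0.0052 0.0028 0.0081]
```

Request:
send_rows --pt "0.005 0.001 0.008 0 -1" --pt "0.01 0.002 0.016 0 -1" --pt "0.013 0.003 0.022 0 -1" --pt "0.016 0.004 0.027 0 -1" --pt "0.018 0.006 0.031 0 -1" --pt "0.021 0.007 0.035 0 -1"

```text
time: 19.8
eef_pos: [0.4612, 0.1771, 0.0727]
tcp_rot: [0.952, 0.016, -0.271, -0.144]
contact_force: [-0.9, 1.9, 7.8]
opening: 0.007
finger_force: 3.5
```

```bash
python3 - <<'E'
from goto import *
stat()
E
```

```text
t 19.8 pos [0.4612 0.1771 0.0727] q [0.021 0.377 1.891 0.282 1.443 1.439] F [-0.9  1.9  7.8] op 0.007 ff 3.547666263766587
[[ 0.853 -0.047 -0.52 ]
 [ 0.109 -0.958  0.265]
 [-0.51  -0.283 -0.812]]
```

Request:
send_rows --pt "0.0025 0.001 0.004 0 -1" --pt "0.005 0.002 0.008 0 -1" --pt "0.0077 0.003 0.012 0 -1" --pt "0.0103 0.004 0.0162 0 -1" --pt "0.0103 0.004 0.0162 0 -1"

```text
time: 20.3
eef_pos: [0.4616, 0.1802, 0.0545]
tcp_rot: [0.951, 0.016, -0.271, -0.146]
contact_force: [-0.4, 5.4, 12.1]
opening: 0.0
finger_force: 5.5
```

Request:
send_rows --pt "0.0025 0.001 0.004 0 -1" --pt "0.005 0.0022 0.008 0 -1" --pt "0.0064 0.0028 0.01 0 -1" --pt "0.0064 0.0028 0.01 0 -1"

```text
time: 20.7
eef_pos: [0.4618, 0.1813, 0.0432]
tcp_rot: [0.951, 0.016, -0.271, -0.146]
contact_force: [-1.1, 5.0, 13.5]
opening: 0.001
finger_force: 6.9
```

```bash
cat > red.py <<'E'
from goto import *
stat(); im=ctrl.read_camera('scene'); cv2.imwrite('pics/cur.png',im[:,:,::-1])
a=cam('scene'); r=im.astype(int); m=((r[:,:,0]>110)&(r[:,:,1]<40)&(r[:,:,2]<40)).astype(np.uint8); m[:215]=0
m[:, :290]=0; m[275:]=0; m[:,370:]=0
n,l,st,c=cv2.connectedComponentsWithStats(m)
for i in range(1,n):
    if st[i,4]>15: print('red',st[i],c[i].round(1))
for d in(0,.022): print(d,[proj(a,S(x,-.023-d,.031)).round(1) for x in(.05,-.05)])
E
python3 red.py; python3 - <<'E'
import cv2,numpy as np
r=cv2.imread('pics/s5.png')[:,:,::-1].astype(int); m=((r[:,:,0]>110)&(r[:,:,1]<40)&(r[:,:,2]<40)).astype(np.uint8); m[:215]=0;m[:, :290]=0; m[275:]=0; m[:,370:]=0
n,l,st,c=cv2.connectedComponentsWithStats(m)
print('before',[(st[i],c[i].round(1)) for i in range(1,n) if st[i,4]>15])
E
```

```text
t 20.7 pos [0.4618 0.1813 0.0432] q [0.026 0.43  1.889 0.292 1.396 1.427] F [-1.1  5.  13.5] op 0.001 ff 6.9226717902347445
[[ 0.852 -0.049 -0.521]
 [ 0.11  -0.957  0.27 ]
 [-0.511 -0.287 -0.81 ]]
0 [array([315. , 249.3]), array([337.4, 222.8])]
0.022 [array([307.2, 245.2]), array([329.7, 219. ])]
before [(array([308, 247,  14,   9,  78], dtype=int32), array([314.7, 250.8]))]
```

```bash
cat > red2.py <<'E'
import cv2,numpy as np,sys
for f in sys.argv[1:]:
    h=cv2.cvtColor(cv2.imread(f),cv2.COLOR_BGR2HSV); m=(((h[:,:,0]<5)|(h[:,:,0]>174))&(h[:,:,1]>200)&(h[:,:,2]>45)).astype(np.uint8)
    q=np.zeros_like(m);q[212:275,290:370]=m[212:275,290:370]
    n,l,st,c=cv2.connectedComponentsWithStats(q)
    print(f,[(st[i].tolist(),c[i].round(1).tolist()) for i in range(1,n) if st[i,4]>8])
E
python3 red2.py pics/s0.png pics/s5.png pics/cur.png
```

```text
pics/s0.png [([331, 220, 13, 13, 118], [336.7, 226.4]), ([309, 247, 14, 14, 133], [314.9, 253.3])]
pics/s5.png [([331, 223, 13, 10, 54], [339.2, 228.1]), ([308, 246, 15, 15, 137], [314.6, 253.2])]
pics/cur.png [([304, 246, 10, 12, 68], [309.1, 252.0])]
```

```bash
python3 - <<'E'
from h import *
a=cam('top'); im=snap('top','tc.png'); w=snap('wrist','wc.png')
def comps(f,box):
    h=cv2.cvtColor(cv2.imread(f),cv2.COLOR_BGR2HSV); m=(((h[:,:,0]<6)|(h[:,:,0]>172))&(h[:,:,1]>180)&(h[:,:,2]>40)).astype(np.uint8)
    q=np.zeros_like(m);y0,y1,x0,x1=box;q[y0:y1,x0:x1]=m[y0:y1,x0:x1]
    n,l,st,c=cv2.connectedComponentsWithStats(q); print(f,[(st[i].tolist()) for i in range(1,n) if st[i,4]>5])
for f in('pics/t0.png','pics/tc.png'): comps(f,(240,320,280,345))
comps('pics/wc.png',(0,480,0,640))
C=cam('wrist')
for x in(.05,-.05): print(x,[(proj(a,S(x,y,.031)).round(1),proj(C,S(x,y,.031)).round(1)) for y in(-.007,-.029)])
E
```

```text
pics/t0.png []
pics/tc.png []
pics/wc.png []
0.05 [(array([305. , 255.6]), array([1012.5,  378.1])), (array([314.2, 254.9]), array([1155.9,  401.5]))]
-0.05 [(array([308.3, 297.6]), array([734.7, 464.1])), (array([317.6, 296.9]), array([801.3, 480.2]))]
```

```bash
python3 - <<'E'
import cv2,numpy as np
for f in('pics/t0.png','pics/tc.png'):
    r=cv2.imread(f).astype(int)
    for v in(255,256,297,299): print(f,v,' '.join('%d/%d/%d'%tuple(r[v,u,::-1]) for u in range(304,328,2)))
E
```

```text
pics/t0.png 255 97/145/167 124/64/74 136/50/57 132/48/53 133/48/54 129/48/56 128/46/49 123/45/50 118/117/116 138/137/134 111/109/105 55/51/55
pics/t0.png 256 100/146/169 126/74/88 134/46/53 134/52/56 134/53/59 133/53/56 132/50/56 125/45/52 120/122/120 138/139/135 108/106/103 55/47/51
pics/t0.png 297 64/93/110 59/87/105 58/87/106 79/42/48 83/39/45 82/37/45 83/37/49 81/36/48 84/40/48 72/53/58 135/133/129 135/135/132
pics/t0.png 299 55/87/104 60/90/105 61/90/108 85/50/57 84/45/51 83/38/45 86/45/51 79/36/41 82/37/43 74/48/51 133/133/129 137/136/132
pics/tc.png 255 62/96/115 64/96/116 66/97/115 67/97/115 64/98/115 66/71/85 92/45/49 88/39/41 58/56/59 58/62/66 90/91/90 100/100/99
pics/tc.png 256 65/97/116 64/96/115 68/98/114 65/99/116 69/99/119 66/75/87 94/40/46 94/45/49 61/60/62 61/66/67 95/94/91 100/100/97
pics/tc.png 297 64/94/114 66/95/114 64/96/116 63/93/113 62/97/116 68/99/119 66/98/117 85/63/74 89/26/34 92/41/42 58/60/62 68/68/68
pics/tc.png 299 65/96/116 65/96/116 67/96/115 68/99/115 63/96/114 68/98/116 65/101/115 70/60/70 89/33/36 87/30/34 58/61/61 58/63/62
```

Both chocks are home: in the top view their back edges moved about 9 px, or 22 mm. I'll let the planter down slowly.

Request:
send_rows --pt "-0.001 -0.0006 -0.0016 0 -1" --pt "-0.002 -0.0011 -0.0032 0 -1" --pt "-0.003 -0.0017 -0.0049 0 -1" --pt "-0.004 -0.0022 -0.0065 0 -1" --pt "-0.005 -0.0028 -0.0081 0 -1" --pt "-0.006 -0.0034 -0.0097 0 -1" --pt "-0.007 -0.004 -0.0113 0 -1" --pt "-0.008 -0.0045 -0.013 0 -1" --pt "-0.009 -0.005 -0.0146 0 -1" --pt "-0.01 -0.0056 -0.0162 0 -1"

```text
time: 21.85
eef_pos: [0.4609, 0.1787, 0.0596]
tcp_rot: [0.952, 0.016, -0.271, -0.142]
contact_force: [0.0, 0.0, 0.0]
opening: 0.001
finger_force: 0.0
```

Request:
send_rows --pt "-0.002 -0.0011 -0.0032 0 -1" --pt "-0.004 -0.0022 -0.0065 0 -1" --pt "-0.006 -0.0034 -0.0097 0 -1" --pt "-0.009 -0.005 -0.0146 0 -1" --pt "-0.012 -0.0065 -0.02 0 -1" --pt "-0.016 -0.009 -0.026 0 -1" --pt "-0.02 -0.011 -0.033 0 -1" --pt "-0.02 -0.011 -0.045 0 -1" --pt "-0.02 -0.011 -0.06 0 -1" --pt "-0.02 -0.011 -0.07 0 -1"

```text
time: 22.85
eef_pos: [0.4823, 0.1683, 0.1314]
tcp_rot: [0.952, 0.016, -0.269, -0.143]
contact_force: [0.3, 0.4, 0.5]
opening: 0.003
finger_force: 0.0
```

```bash
python3 - <<'E'
from goto import *
stat(); a=cam('scene'); snap('scene','s7.png'); snap('top','t7.png'); C=cam('wrist'); snap('wrist','w7.png')
for sl in(8,4,2,0,-2):
    r=np.radians(sl); y=np.radians(8); d=np.cos(r)*(np.cos(y)*Y+np.sin(y)*X)+np.sin(r)*Z; n=np.cross(X,d); n/=np.linalg.norm(n)
    l=np.cross(d,n)
    e2=S(0,.004,.022)+d*(.25-.067)
    t=S(0,.004,.022)+d*.073+.05*n
    print(sl,'scene end corners',[proj(a,e2+h*n+w*l).round(1).tolist() for h in(0,.016) for w in(.013,-.013)],'tabtop',proj(a,t).round(1))
im=cv2.imread('pics/s7.png'); h=cv2.cvtColor(im,cv2.COLOR_BGR2HSV); m=((h[:,:,0]>20)&(h[:,:,0]<32)&(h[:,:,1]>170)&(h[:,:,2]>60))
ys,xs=np.where(m);k=(ys>200)&(ys<300)&(xs>320)&(xs<420);print('yellow',xs[k].min(),xs[k].max(),ys[k].min(),ys[k].max(),xs[k].mean(),ys[k].mean())
g=im.max(2); m=(g<45);q=np.zeros_like(g);q[225:300,360:420]=m[225:300,360:420]
n,l,st,c=cv2.connectedComponentsWithStats(q.astype(np.uint8)); print([st[i].tolist() for i in range(1,n) if st[i,4]>30])
E
python3 red2.py pics/s7.png
```

```text
t 22.85 pos [0.4823 0.1683 0.1314] q [0.007 0.325 1.829 0.269 1.554 1.46 ] F [0.3 0.4 0.5] op 0.003 ff 0.0
[[ 0.854 -0.046 -0.518]
 [ 0.108 -0.959  0.263]
 [-0.508 -0.28  -0.814]]
8 scene end corners [[395.0, 281.2], [401.8, 274.0], [394.9, 276.5], [401.8, 269.3]] tabtop [358.7 241.4]
4 scene end corners [[394.8, 284.8], [401.6, 277.7], [395.2, 280.4], [402.1, 273.3]] tabtop [360.  243.5]
2 scene end corners [[394.6, 286.5], [401.4, 279.4], [395.2, 282.2], [402.1, 275.2]] tabtop [360.7 244.6]
0 scene end corners [[394.3, 288.1], [401.1, 281.1], [395.1, 284.0], [402.0, 277.0]] tabtop [361.3 245.6]
-2 scene end corners [[393.9, 289.7], [400.7, 282.8], [395.0, 285.7], [401.8, 278.8]] tabtop [361.8 246.6]
yellow 355 361 254 258 357.51724137931035 255.72413793103448
[[360, 225, 33, 35, 587], [373, 266, 26, 20, 250]]
pics/s7.png [([304, 246, 10, 12, 66], [309.6, 251.8])]
```

Request:
send_rows --pt "0.01 0 -0.03 0 -0.8" --pt "0.03 -0.02 -0.06 0 -0.6" --pt "0.05 -0.05 -0.09 0 -0.4" --pt "0.07 -0.08 -0.1 0 -0.3" --pt "0.09 -0.12 -0.1 0 -0.3" --pt "0.1 -0.16 -0.1 0 -0.3" --pt "0.1 -0.16 -0.1 0 -0.3"

```text
time: 23.7
eef_pos: [0.6251, 0.3114, 0.2043]
tcp_rot: [0.952, 0.019, -0.271, -0.143]
contact_force: [-0.0, -0.0, -0.7]
opening: 0.354
finger_force: 0.0
```

```bash
cat > seg.py <<'E'
from goto import *
from scipy.optimize import least_squares
def seg(f,kind):
    im=cv2.imread(f); h=cv2.cvtColor(im,cv2.COLOR_BGR2HSV)
    m=((h[:,:,0]>19)&(h[:,:,0]<34)&(h[:,:,1]>150)&(h[:,:,2]>60)) if kind=='y' else (im.max(2)<48)
    q=np.zeros(m.shape,np.uint8); q[190:300,340:420]=m[190:300,340:420]
    n,l,st,c=cv2.connectedComponentsWithStats(q); return [(st[i].tolist(),c[i].round(1).tolist()) for i in range(1,n) if st[i,4]>20]
E
python3 - <<'E'
from seg import *
stat(); snap('scene','s8.png'); snap('top','t8.png')
for f in('pics/s5.png','pics/s8.png'): print(f,seg(f,'y'),seg(f,'k'))
im=cv2.imread('pics/t8.png'); h=cv2.cvtColor(im,cv2.COLOR_BGR2HSV); m=(im.max(2)<48).astype(np.uint8); q=np.zeros_like(m); q[230:310,190:320]=m[230:310,190:320]
n,l,st,c=cv2.connectedComponentsWithStats(q); print('top dark',[(st[i].tolist(),c[i].round(1).tolist()) for i in range(1,n) if st[i,4]>20])
E
python3 red2.py pics/s8.png
```

```text
t 23.7 pos [0.6251 0.3114 0.2043] q [0.191 0.599 1.303 0.37  1.744 1.692] F [-0.  -0.  -0.7] op 0.354 ff 0.0
[[ 0.853 -0.041 -0.521]
 [ 0.113 -0.959  0.262]
 [-0.51  -0.282 -0.813]]
pics/s5.png [([351, 237, 11, 19, 155], [356.8, 245.4])] [([344, 228, 10, 6, 25], [348.1, 230.2]), ([373, 258, 26, 19, 258], [385.5, 267.0])]
pics/s8.png [([354, 241, 11, 18, 117], [359.0, 249.8])] [([353, 190, 49, 31, 340], [374.1, 205.1]), ([412, 200, 8, 16, 47], [415.8, 207.3]), ([344, 218, 43, 27, 643], [365.0, 231.1]), ([368, 240, 18, 34, 50], [376.0, 257.2]), ([371, 272, 33, 28, 616], [385.5, 288.2]), ([340, 275, 28, 25, 212], [352.5, 293.8])]
top dark [([217, 292, 3, 18, 25], [218.2, 300.5])]
pics/s8.png [([304, 246, 10, 12, 71], [309.6, 251.7])]
```

```bash
python3 - <<'E'
from goto import *
s,M,zt,_=info()
r=np.radians(4.5); y=np.radians(8); d=np.cos(r)*(np.cos(y)*Y+np.sin(y)*X)+np.sin(r)*Z; n=np.cross(X,d); n/=np.linalg.norm(n)
g=S(0,.004,.022)+d*.073+.040*n
t=g+.011*zt; print('tcp',t,tool(to=t-.12*zt),tool(to=t))
E
```

```text
tcp [0.44624772 0.08459198 0.05866672] [-0.1023  0.2623  0.0327] [-0.1023  0.2623  0.1527]
```

Request:
send_rows --pt "-0.017 0.044 0.005 0 0" --pt "-0.034 0.088 0.01 0 0" --pt "-0.051 0.131 0.016 0 0" --pt "-0.068 0.175 0.022 0 0" --pt "-0.085 0.219 0.027 0 0" --pt "-0.102 0.262 0.033 0 0" --pt "-0.102 0.262 0.05 0 0" --pt "-0.102 0.262 0.08 0 0" --pt "-0.102 0.262 0.1 0 0" --pt "-0.102 0.262 0.1 0 0"

```text
time: 24.8
eef_pos: [0.4704, 0.0711, 0.0995]
tcp_rot: [0.951, 0.016, -0.274, -0.143]
contact_force: [-0.1, 0.2, 0.2]
opening: 0.5
finger_force: 0.0
```

```bash
python3 - <<'E'
from goto import *
stat(); print(tool(to=[.4462,.0846,.0587]))
C=cam('wrist'); im=snap('wrist','w9.png'); h=cv2.cvtColor(im,cv2.COLOR_RGB2HSV); m=((h[:,:,0]>19)&(h[:,:,0]<34)&(h[:,:,1]>150)&(h[:,:,2]>40)).astype(np.uint8)
n,l,st,c=cv2.connectedComponentsWithStats(m); print([(st[i].tolist(),c[i].round(1).tolist()) for i in range(1,n) if st[i,4]>60])
r=np.radians(4.5); y=np.radians(8); d=np.cos(r)*(np.cos(y)*Y+np.sin(y)*X)+np.sin(r)*Z; nn=np.cross(X,d); nn/=np.linalg.norm(nn); ll=np.cross(d,nn)
o=S(0,.004,.022)+d*.073
print('pred',[proj(C,o+a*d+b*ll+hh*nn).round(0).tolist() for hh in(.008,.05) for a in(-.006,.006) for b in(-.012,.012)])
E
```

```text
t 24.8 pos [0.4704 0.0711 0.0995] q [-0.157  0.337  1.886  0.179  1.526  1.316] F [-0.1  0.2  0.2] op 0.5 ff 0.0
[[ 0.849 -0.049 -0.526]
 [ 0.109 -0.958  0.264]
 [-0.517 -0.281 -0.809]]
[ 0.002  -0.0003  0.0493]
[([301, 204, 44, 91, 2377], [322.7, 248.8])]
pred [[335.0, 242.0], [337.0, 213.0], [314.0, 238.0], [314.0, 209.0], [321.0, 307.0], [322.0, 281.0], [297.0, 302.0], [296.0, 276.0]]
```

Request:
send_rows --pt "0.004 0.002 0.015 0 0" --pt "0.007 0.003 0.03 0 0" --pt "0.007 0.003 0.042 0 0" --pt "0.007 0.003 0.048 0 0" --pt "0.007 0.003 0.048 0 0" --pt "0.007 0.003 0.048 0 -0.3" --pt "0.007 0.003 0.048 0 -0.5" --pt "0.007 0.003 0.048 0 -0.6" --pt "0.007 0.003 0.048 0 -0.7" --pt "0.007 0.003 0.048 0 -1" --pt "0.007 0.003 0.048 0 -1" --pt "0.007 0.003 0.048 0 -1" --squeeze 50

```text
time: 26.05
eef_pos: [0.4559, 0.0805, 0.0604]
tcp_rot: [0.952, 0.016, -0.271, -0.142]
contact_force: [-1.4, -1.0, 5.9]
opening: 0.175
finger_force: 46.7
```

```bash
python3 - <<'E'
from goto import *
stat(); C=cam('wrist'); im=snap('wrist','w10.png')
s,M,zt,_=info(); p=s['eef_pos']; o=p+M@ot;b=M@bt;l=M@lt;n=np.cross(b,l)
# bar edge rows: print column profile at u=250 and u=450
g=im.astype(int).mean(2)
for u in(240,420,520): print(u,[int(v) for v in g[200:300:3,u]])
for f in('w4.png',):
    g=cv2.imread('pics/'+f).astype(int).mean(2)
    for u in(240,420,520): print(f,u,[int(v) for v in g[200:300:3,u]])
barpose()
E
python3 red2.py pics/s8.png
```

```text
t 26.05 pos [0.4559 0.0805 0.0604] q [-0.144  0.369  1.931  0.186  1.44   1.311] F [-1.4 -1.   5.9] op 0.175 ff 46.72041680663824
[[ 0.853 -0.046 -0.52 ]
 [ 0.108 -0.959  0.261]
 [-0.511 -0.278 -0.813]]
240 [86, 85, 87, 86, 86, 85, 74, 77, 79, 83, 136, 157, 157, 157, 159, 157, 156, 156, 157, 156, 157, 157, 156, 155, 142, 84, 85, 86, 87, 86, 135, 155, 156, 155]
420 [87, 86, 85, 86, 86, 85, 85, 86, 85, 86, 84, 87, 86, 86, 86, 85, 87, 85, 76, 65, 64, 66, 66, 79, 85, 83, 85, 85, 83, 84, 106, 148, 152, 135]
520 [27, 23, 25, 32, 34, 32, 22, 20, 22, 23, 21, 20, 11, 14, 22, 21, 21, 22, 23, 23, 19, 27, 24, 25, 24, 21, 27, 30, 27, 27, 74, 84, 86, 138]
w4.png 240 [138, 137, 138, 138, 139, 138, 139, 138, 139, 139, 110, 70, 74, 73, 79, 121, 131, 128, 132, 131, 131, 128, 129, 130, 122, 61, 60, 60, 62, 59, 61, 60, 58, 59]
w4.png 420 [74, 73, 87, 134, 138, 138, 137, 138, 137, 137, 114, 55, 56, 59, 60, 72, 77, 76, 76, 75, 74, 76, 73, 73, 73, 74, 76, 74, 74, 76, 90, 137, 137, 137]
w4.png 520 [72, 73, 73, 72, 71, 82, 133, 135, 136, 135, 122, 58, 59, 57, 59, 70, 76, 76, 76, 73, 74, 75, 107, 123, 115, 43, 42, 48, 51, 48, 46, 46, 49, 47]
bar origin [0.0167 0.0827 0.0262] tip [-0.0022 -0.0503 -0.0132] slope 16.35 yaw 8.06
pics/s8.png [([304, 246, 10, 12, 71], [309.6, 251.7])]
```

```bash
python3 - <<'E'
from goto import *
w=lambda sl:np.cos(np.radians(sl))*(np.cos(np.radians(8))*Y+np.sin(np.radians(8))*X)+np.sin(np.radians(sl))*Z
print(tool(w(3)*.01),tool(w(3)*.075),tool(w(3)*.075+.03*Z),tool(w(3)*.075+.04*Z+.08*X))
C=cam('top'); print('cup',[(p-SO)@Q for p in[ray(C,(152,290),.085)] for Q in(X,Y)])
E
```

```text
[ 0.0012 -0.0097  0.0019] [ 0.009  -0.073   0.0145] [-0.0063 -0.0814 -0.0099] [ 0.0573 -0.095  -0.0575]
cup [np.float64(-0.005022744227859022), np.float64(0.3452717557183478)]
```

Request:
send_rows --pt "0.0006 -0.005 0.001 0 -1" --pt "0.0012 -0.01 0.002 0 -1" --pt "0.002 -0.017 0.0033 0 -1" --pt "0.003 -0.025 0.005 0 -1" --pt "0.003 -0.025 0.005 0 -1" --squeeze 80

```text
time: 26.6
eef_pos: [0.4576, 0.1061, 0.0619]
tcp_rot: [0.952, 0.017, -0.27, -0.141]
contact_force: [0.6, -1.3, 7.2]
opening: 0.154
finger_force: 74.9
```

```bash
python3 - <<'E'
from goto import *
stat(); snap('top','t11.png'); snap('scene','s11.png')
r=cv2.imread('pics/t11.png').astype(int)
for v in(255,297): print(v,' '.join('%d/%d/%d'%tuple(r[v,u,::-1]) for u in range(304,328,2)))
E
python3 red2.py pics/s11.png
```

```text
t 26.6 pos [0.4576 0.1061 0.0619] q [-0.099  0.371  1.924  0.21   1.437  1.345] F [ 0.6 -1.3  7.2] op 0.154 ff 74.87435504794121
[[ 0.854 -0.044 -0.519]
 [ 0.108 -0.96   0.259]
 [-0.51  -0.277 -0.815]]
255 62/81/91 68/99/118 68/99/117 67/95/114 64/97/116 65/71/85 87/26/31 90/33/35 60/56/60 65/66/62 86/85/85 90/93/89
297 69/96/117 65/96/111 66/97/113 62/95/112 64/94/112 66/97/115 60/94/112 83/50/57 90/24/33 83/41/41 65/66/63 73/78/74
pics/s11.png [([304, 246, 10, 12, 66], [309.6, 251.7])]
```

Request:
send_rows --pt "0 -0.01 0 0 -1" --pt "0 -0.022 -0.002 0 -1" --pt "-0.003 -0.036 -0.006 0 -1" --pt "-0.006 -0.05 -0.012 0 -1" --pt "-0.01 -0.053 -0.02 0 -1" --pt "-0.013 -0.055 -0.026 0 -1" --pt "-0.005 -0.055 -0.035 0 -1" --pt "0.01 -0.055 -0.045 0 -1" --pt "0.03 -0.055 -0.058 0 -1" --pt "0.05 -0.06 -0.07 0 -1" --pt "0.07 -0.06 -0.08 0 -1" --pt "0.09 -0.06 -0.09 0 -1"

```text
time: 27.9
eef_pos: [0.5844, 0.1501, 0.1037]
tcp_rot: [0.952, 0.016, -0.27, -0.143]
contact_force: [-0.6, 0.8, -3.2]
opening: 0.116
finger_force: 78.7
```

```bash
python3 - <<'E'
from goto import *
stat(); barpose(); print(tool(to=[.68,.15,.12]))
E
```

```text
t 27.9 pos [0.5844 0.1501 0.1037] q [-0.02   0.549  1.574  0.255  1.589  1.446] F [-0.6  0.8 -3.2] op 0.116 ff 78.68407130241394
[[ 0.854 -0.046 -0.519]
 [ 0.108 -0.959  0.263]
 [-0.509 -0.28  -0.814]]
bar origin [0.1512 0.14   0.0695] tip [0.1324 0.0071 0.0298] slope 16.47 yaw 8.07
[ 0.0733 -0.0089 -0.0629]
```

Request:
send_rows --pt "0.02 -0.002 -0.016 7 -1" --pt "0.04 -0.005 -0.03 14 -1" --pt "0.06 -0.007 -0.045 21 -1" --pt "0.073 -0.009 -0.055 28 -1" --pt "0.073 -0.009 -0.05 29.3 -1" --pt "0.073 -0.009 -0.05 29.3 -1" --pt "0.073 -0.009 -0.05 29.3 -1"

```text
time: 28.6
eef_pos: [0.6703, 0.1538, 0.1089]
tcp_rot: [0.925, -0.224, -0.299, -0.069]
contact_force: [-0.5, -0.4, -3.2]
opening: 0.119
finger_force: 78.5
```

```bash
python3 - <<'E'
from goto import *
stat(); barpose(); p=ctrl.get_state()['eef_pos']; print(tool([0,0,.045-p[2]]),tool([0,0,-.005]))
E
```

```text
t 28.6 pos [0.6703 0.1538 0.1089] q [-0.013  0.713  1.313  0.26   1.685  1.987] F [-0.5 -0.4 -3.2] op 0.119 ff 78.53793382644653
[[ 0.721 -0.456 -0.522]
 [-0.373 -0.89   0.262]
 [-0.584  0.006 -0.812]]
bar origin [0.234  0.1262 0.0729] tip [0.1588 0.0081 0.0732] slope -0.14 yaw 32.5
[ 0.0374 -0.0004  0.0519] [ 0.0029 -0.      0.0041]
```

Request:
send_rows --pt "0.012 0 0.017 0 -1" --pt "0.024 0 0.034 0 -1" --pt "0.033 0 0.046 0 -1" --pt "0.037 0 0.052 0 -1" --pt "0.039 0 0.055 0 -1" --pt "0.041 0 0.057 0 -1" --pt "0.042 0 0.059 0 -1" --pt "0.042 0 0.059 0 -1"

```text
time: 29.4
eef_pos: [0.6716, 0.1537, 0.0406]
tcp_rot: [0.925, -0.224, -0.298, -0.07]
contact_force: [-3.9, -1.6, 5.0]
opening: 0.12
finger_force: 79.1
```

Request:
send_rows --pt "0 0 0 0 -0.5" --pt "0 0 0 0 -0.2" --pt "0 0 0 0 0" --pt "0 0 0 0 0" --pt "0 0 -0.02 0 0" --pt "0 0 -0.05 0 0" --pt "0 0 -0.09 0 0" --pt "0 0 -0.14 0 0" --pt "0 0 -0.18 0 0" --pt "0.05 0.0 -0.18 0 0" --pt "0.1 0.0 -0.18 0 0" --pt "0.1 0.0 -0.18 0 0"

```text
time: 30.6
eef_pos: [0.8352, 0.0654, 0.1051]
tcp_rot: [0.922, -0.228, -0.307, -0.068]
contact_force: [-0.7, -0.3, -5.1]
opening: 0.504
finger_force: 0.0
```

```bash
python3 - <<'E'
from goto import *
stat(); C=cam('top'); snap('top','t12.png'); snap('scene','s12.png')
im=cv2.imread('pics/t12.png'); h=cv2.cvtColor(im,cv2.COLOR_BGR2HSV)
def cc(m,b):
    q=np.zeros(m.shape,np.uint8); q[b[0]:b[1],b[2]:b[3]]=m[b[0]:b[1],b[2]:b[3]]
    n,l,st,c=cv2.connectedComponentsWithStats(q); return [(st[i].tolist(),c[i].round(1).tolist(),cv2.minAreaRect(np.argwhere(l==i)[:,::-1].astype(np.float32))) for i in range(1,n) if st[i,4]>20]
Yl=cc((h[:,:,0]>19)&(h[:,:,0]<34)&(h[:,:,1]>130)&(h[:,:,2]>80),(100,300,150,350))
G=cc((h[:,:,1]<60)&(h[:,:,2]>90),(130,228,180,340))
for k in Yl: print('yellow',k,ray(C,k[1],.045))
for k in G: print('grey',k,ray(C,k[1],.008))
r=im.astype(int)
for v in(255,297): print(v,' '.join('%d/%d/%d'%tuple(r[v,u,::-1]) for u in range(304,328,2)))
# planter displacement: compare t0 and t12 with phase correlation on the planter
a=cv2.cvtColor(cv2.imread('pics/t0.png'),cv2.COLOR_BGR2GRAY)[225:312,330:402].astype(np.float32);b=cv2.cvtColor(im,cv2.COLOR_BGR2GRAY)[225:312,330:402].astype(np.float32)
print('shift',cv2.phaseCorrelate(a,b,cv2.createHanningWindow(a.shape[::-1],cv2.CV_32F)))
E
python3 red2.py pics/s12.png
```

```text
t 30.6 pos [0.8352 0.0654 0.1051] q [-0.103  1.132  0.631  0.229  1.977  1.978] F [-0.7 -0.3 -5.1] op 0.504 ff 0.0
[[ 0.708 -0.461 -0.535]
 [-0.378 -0.887  0.265]
 [-0.597  0.015 -0.802]]
yellow ([240, 181, 7, 9, 41], [243.1, 185.1], ((243.14706420898438, 185.08822631835938), (4.458962917327881, 8.917926788330078), 30.963754653930664)) [0.66543899 0.15634984 0.045     ]
grey ([260, 158, 9, 11, 34], [263.1, 163.2], ((262.82928466796875, 163.5365753173828), (12.181553840637207, 6.246950626373291), 51.34019470214844)) [0.7290788  0.11334213 0.008     ]
grey ([226, 176, 18, 16, 140], [233.8, 182.3], ((235.80001831054688, 181.90000915527344), (17.441329956054688, 11.627553939819336), 26.56505012512207)) [0.68009489 0.18433941 0.008     ]
grey ([243, 183, 8, 13, 40], [247.9, 190.4], ((248.71697998046875, 189.50942993164062), (7.576029300689697, 10.68414306640625), 29.05460548400879)) [0.66025616 0.1491     0.008     ]
grey ([252, 188, 13, 22, 79], [257.4, 199.3], ((257.0, 198.99998474121094), (11.627553939819336, 19.677396774291992), 26.56505012512207)) [0.63835007 0.12521413 0.008     ]
grey ([250, 213, 13, 13, 46], [255.6, 218.4], ((255.00001525878906, 217.50001525878906), (12.020814895629883, 9.192388534545898), 45.0)) [0.59092748 0.12845407 0.008     ]
255 57/71/81 119/166/190 117/165/189 117/164/189 116/163/190 122/125/146 156/46/46 155/51/50 102/90/88 73/71/76 97/97/96 99/98/96
297 55/53/53 66/97/115 72/104/123 73/105/123 71/102/123 76/108/126 70/102/123 87/53/64 98/34/40 90/42/43 61/65/64 77/78/79
shift ((3.9133867338658845, -0.3004978690998428), 0.7547603451911314)
pics/s12.png [([327, 220, 9, 11, 59], [332.0, 225.4]), ([305, 246, 9, 11, 63], [309.7, 251.6])]
```

Request:
send_rows --pt "0 0 -0.03 0 0" --pt "0 0 -0.05 0 0" --pt "0 0 -0.05 0 0" --pt "0 0 -0.05 0 0" --pt "0 0 -0.05 0 0"

```text
time: 31.2
eef_pos: [0.8622, 0.0569, 0.1682]
tcp_rot: [0.925, -0.224, -0.297, -0.069]
contact_force: [0.3, -0.1, -1.7]
opening: 0.498
finger_force: 0.0
```

```bash
python3 -c "
from h import *
stat(); print(ctrl.sign_off())"
```

```text
t 31.2 pos [0.8622 0.0569 0.1682] q [-0.109  1.188  0.419  0.24   2.111  2.001] F [ 0.3 -0.1 -1.7] op 0.498 ff 0.0
[[ 0.723 -0.457 -0.519]
 [-0.374 -0.89   0.262]
 [-0.581  0.005 -0.814]]
the job is handed in; nothing more can be done
None
```

I handed the job in at 31.2 s: by the camera images the planter rests on both chocks and the bar is out on the open table, well clear of it; I did not measure that the bar lies flat, and sign-off returned no verdict.

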